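# Stand the spice tins in their wire racks

## Robot

A 6-joint arm with a two-finger parallel gripper is mounted at the origin on the work surface. World frame = base frame: x ahead of the robot, y to its left, z up, the work surface at z = 0. Lengths are in m, angles in rad, forces in N, time in s.
With the tool pointing down it reaches from about 0.35 to 0.8 m from the base axis. Payload 7.3 kg.
Tool frame: the origin (TCP) lies at the very end of the fingers, on their centre line; the grasp point (between the pads) lies 19 mm behind it; z points along the fingers, y is the direction in which the jaws open and shut (so a half turn about z gives the same grasp; the last joint's range is limited). The gripper opens to 85 mm and grips with 20 to 120 N. Pads are 22 mm wide; open, the fingers measure 114 mm over their backs; the gripper's body (76 mm by 85 mm) begins 54 mm behind the grasp point. The pads swing forward as they close: fully open they stand 13 mm farther back than shut.
Start: joints at [1.096, 0.342, 1.524, -0, 1.275, -0.146], TCP at [0.17, 0.497, 0.205] pointing down, gripper open.
Joint ranges: [-2.53, 2.53], [-0.77, 2.02], [0.04, 2.7], [-1, 4.14], [0.28, 2.66], [-3.11, 3.11]. Speed limits (rad/s): [2.57, 2.57, 3.14, 3.14, 3.14, 3.14].

## Interface

Orientations are given as [roll, pitch, yaw] about the fixed x, y, z axes, in that order (R = Rz(yaw) Ry(pitch) Rx(roll)).
In Python, from bench import r, imaging, sign_off gives the robot as it stands.
- The arm moves only by the tool send_rows, never from a script. Its argument "increments" is a list that holds one entry, the list of rows, each a list of 7 numbers: the shift along the tool's x, y, z in m, then the turn, a rotation vector about the tool's x, y, z in degrees, then the finger opening in m, from 0 to 0.0854. In form: [[[tx, ty, tz, rx, ry, rz, hand], ...]]. A call has 1 to 8 rows; each row shifts and turns the commanded pose from where the row before left it, along the tool's axes as they then stand; what a row does not reach is not made up. A row lasts 1/8 s, in which the tool goes at most 62.5 mm and 10.7 degrees, less where a joint would pass 70% of its speed; a pose out of reach is approached as far as the arm can. A call with a gripper value outside its range is refused whole. The fingers move at their own pace and stop on an object; the grip force is fixed at half the most. Time passes only in rows, so rows that do not move let the fingers close. It gives the time, the measured TCP pose, the force and the opening at its end, in the units of the state.
- r.state(): the state, without advancing time (a new reading comes with each control period).
- imaging.read_camera(name): name is "side" or "top"; returns the picture (400x640x3 uint8, red, green, blue); there is no depth.
- imaging.camera_info(name): a dict with "fx", "fy", "cx", "cy" (pixels), "camera_from_world" (4x4, takes a point from world to camera coordinates). Camera axes: x right, y down, z forward; pixel columns grow to the right and rows downward; lengths in m; the calibration is good to about 2 mm. A picture is of the moment at which its call begins. camera_info takes no time and is no camera call.
- sign_off(): hands the job in, once; it reports no verdict.
The state is a dict: "time": time; "joint_positions": joint angles; "qd": joint speeds; "joint_torque": joint torques, N m; "tcp_pos": TCP position; "orientation": TCP orientation; "contact_force": force on the tool from outside, world axes, zero at the start; "wrist_torque": the same for the moment, N m; "gripper_width": finger opening in m.
Only numpy, scipy, OpenCV 4.12 (cv2) and the standard library are available. Lean on these libraries where they do the work, as an engineer would, in place of code of your own. Each camera call takes 0.05 s, during which the arm holds its last target. There are 200 camera calls.

## Task

Two flat-sided spice tins are lying on the steel counter. Stand each one upright, cap up, in the slot of the wire rack that matches its thickness (thick tin in the wide rack, thin tin in the narrow rack), resting on the rack's floor and not sticking out past the ends of the wire hoops, and leave them there. Do not shift or knock over anything else on the counter.

Things in the scene. Friction and masses are not known exactly. Their poses are not given: they have to be found in the camera images.
- thick_tin: Thick spice tin: white box 125 mm long (x), 58 wide (y), 44 thick (z), dark end bands, and on the +x end a black round cap (30 mm diameter, 14 mm high). About 0.26 kg. Starts lying on a broad face, cap pointing to one side; stands steadily on its foot. Origin: middle of the broad face it lies on at the start; x runs from foot to cap, z out of the upper broad face.
- thick_tin_foot (a point): Centre of the thick tin's foot (the flat end without cap); axes as the tin's.
- thin_tin: The thin spice tin: as the other but 95 mm long (x), 46 mm wide (y), 32 mm thick (z), cap 22 mm diameter and 12 mm high on the +x end. About 0.15 kg. Origin: middle of the broad face it lies on at the start; x from foot to cap, z out of the upper broad face.
- thin_tin_foot (a point): Centre of the thin tin's foot; axes as the tin's.
- wide_rack: Wire rack fixed to the counter, slot for the thick tin: black base 110 x 150 x 10 mm (x, y, z), two upright hoops of 6 mm wire, 116 mm long along y, tops 147 mm above the counter, 54 mm clear between them along x. Open at the top and both y ends; too narrow for a slanted gripper. The tin's width goes along the rack's y. Origin: centre of the underside, z up.
- narrow_rack: Wire rack fixed to the counter, for the thin tin: same base plate and wire, hoops 116 mm long along y, tops 117 mm above the counter, 42 mm clear between them along x. Origin: centre of the underside, z up.
- wide_rack_floor (a point): Centre of the wide rack's slot floor, on top of its base plate, 10 mm above the counter.
- narrow_rack_floor (a point): Centre of the narrow rack's slot floor, 10 mm above the counter.
- oil_bottle: Amber bottle, 62 mm diameter, 200 mm tall, loose; leave alone. Origin: centre of its underside.
- jar: Glass jar, 72 mm diameter, 100 mm tall, loose; leave alone. Origin: centre of its underside.
- beaker: Metal beaker, 76 mm diameter at the rim, 100 mm tall, loose; leave alone. Origin: centre of its underside.
- can: Food can, 74 mm diameter, 110 mm tall, loose; leave alone. Origin: centre of its underside.
- bowl: Metal bowl, 170 mm diameter, 60 mm high, loose; leave alone. Origin: centre of its underside.
- spatula: Wooden-handled spatula lying flat on the counter near the back, roughly across it, loose; leave alone. Origin: on its underside, its length along x.
- salt_pot: Small white pot with a metal lid, 54 mm diameter, 75 mm tall, loose, between the tins; leave alone. Origin: centre of its underside.
Mind the look-alikes: they are no part of the job. What is shaped like the wide_rack but blue is not meant. Leave any brown look-alike of the thin_tin alone.

How it is judged:
At the end, for the whole second after the job is handed in: Each tin stands in its own rack, released and at rest: cap up within 0.12 rad of upright, its foot's centre within 13 mm of the slot's middle across the slot (x) and along it (y) 28 mm for the thick tin and 34 mm for the thin one, its foot on the rack's floor (within 6 mm) (angle between each of thick_tin, thin_tin's own x axis and vertical below 0.12 rad and x of thick_tin_foot in the frame of wide_rack between -0.013 and 0.013 m and y of thick_tin_foot in the frame of wide_rack between -0.028 and 0.028 m and z of thick_tin_foot in the frame of wide_rack between 0.004 and 0.016 m and linear speed of each of thick_tin, thin_tin below 0.02 m/s and contact force between the fingers and thick_tin below 0.1 N and x of thin_tin_foot in the frame of narrow_rack between -0.013 and 0.013 m and y of thin_tin_foot in the frame of narrow_rack between -0.034 and 0.034 m and z of thin_tin_foot in the frame of narrow_rack between 0.004 and 0.016 m and contact force between the fingers and thin_tin below 0.1 N); the robot touches nothing.
It fails at once if one of the other things on the counter is shifted more than 30 mm (distance of any of oil_bottle, jar, beaker, can, bowl, spatula, salt_pot from where it was at the start of the episode above 0.03 m).
It fails at once if one of the other things on the counter is knocked over (angle between any of oil_bottle, jar, beaker, can, bowl, salt_pot's own z axis and vertical above 0.5 rad).
It also fails if it takes over 72 s, if anything falls off the work surface, if the arm or the gripper's body presses on something with over 40 N, if the wrist force passes 120 N, or if a joint passes its speed limit or range.

## Working session

There is one attempt and no reset: what is moved stays moved. The work goes in short steps, Python scripts to look and compute and a tool call to move; the robot and the scene stay as the last step left them, time stands still between calls to the robot, and variables do not carry over. Pictures are saved under pics/ and viewed, about 8 in all and at most 12, crops included, and the job is handed in when it is done.

Besides the shell and the picture viewer there is one more tool, called after ">>>" by a JSON object that holds its "fn" and its "kwargs", one argument or row to a line. send_rows: Moves the arm, as the interface text tells. Its arguments: {"type":"object","properties":{"increments":{"type":"array","items":{"type":"array","items":{"type":"array","items":{"type":"number"}}}}},"required":["increments"]}

```bash
mkdir -p pics; ls; cat > h.py <<'E'
import numpy as np, cv2
from bench import r, imaging
def px2w(cam,u,v,z):
    i=imaging.camera_info(cam);T=np.linalg.inv(np.array(i["camera_from_world"]))
    d=T[:3,:3]@np.array([(u-i["cx"])/i["fx"],(v-i["cy"])/i["fy"],1]);o=T[:3,3]
    return o+d*(z-o[2])/d[2]
def w2px(cam,p):
    i=imaging.camera_info(cam);q=np.array(i["camera_from_world"])@np.append(p,1)
    return np.array([i["fx"]*q[0]/q[2]+i["cx"],i["fy"]*q[1]/q[2]+i["cy"]])
def snap(cam,f,crop=None,s=1):
    im=imaging.read_camera(cam)[:,:,::-1]
    if crop: a,b,c,d=crop; im=im[b:d,a:c]
    cv2.imwrite("pics/"+f,cv2.resize(im,None,fx=s,fy=s,interpolation=cv2.INTER_CUBIC))
E
python3 - <<'E'
from h import *
snap("top","t1.png",s=1.25);snap("side","s1.png",s=1.25)
for c in("top","side"):
    i=imaging.camera_info(c);print(c,i["fx"],np.linalg.inv(np.array(i["camera_from_world"])).round(3))
print(r.state())
E
```

```text
pics
top 373.07110589237493 [[ 0.017 -0.988  0.151  0.368]
 [-0.999 -0.013  0.03  -0.036]
 [-0.028 -0.152 -0.988  1.06 ]
 [ 0.     0.     0.     1.   ]]
side 458.9759339159848 [[ 0.967 -0.134  0.219  0.258]
 [-0.256 -0.486  0.835 -1.066]
 [-0.005 -0.864 -0.504  0.684]
 [ 0.     0.     0.     1.   ]]
{'time': 0.1, 'joint_positions': array([ 1.09599019e+00,  3.42637475e-01,  1.52493053e+00,  2.81326220e-05,
        1.27542444e+00, -1.45999506e-01]), 'qd': array([ 1.30229236e-03, -1.01733465e-03, -6.03416583e-04,  7.99477427e-05,
        2.21239884e-04,  7.45800792e-04]), 'joint_torque': array([ 2.19284579e-03, -4.34447837e+01, -2.46491557e+01, -5.01808429e-06,
        4.63375443e-03, -1.51666677e-05]), 'tcp_pos': array([0.16931306, 0.49652207, 0.20460042]), 'orientation': array([-3.14021166e+00, -2.30260786e-04,  2.81277766e+00]), 'contact_force': array([0.50917548, 0.1850827 , 0.09998341]), 'wrist_torque': array([ 0.0197509 , -0.02874618, -0.06051065]), 'gripper_width': 0.08533069934352017}
```

View pics/t1.png

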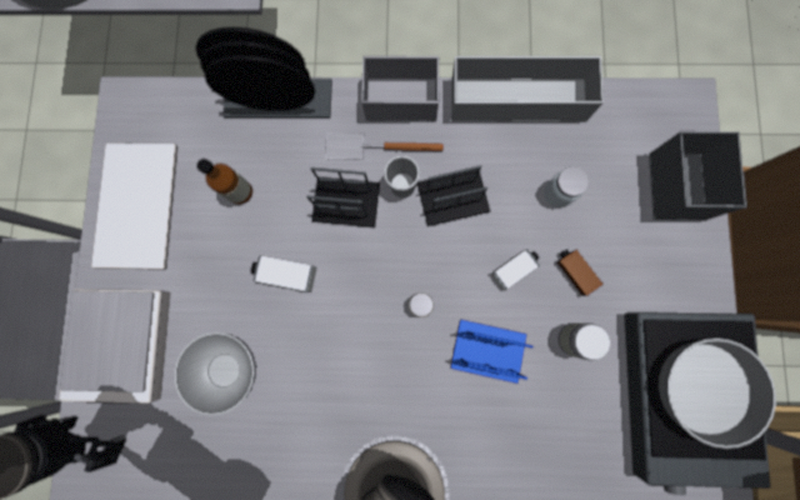

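View pics/s1.png

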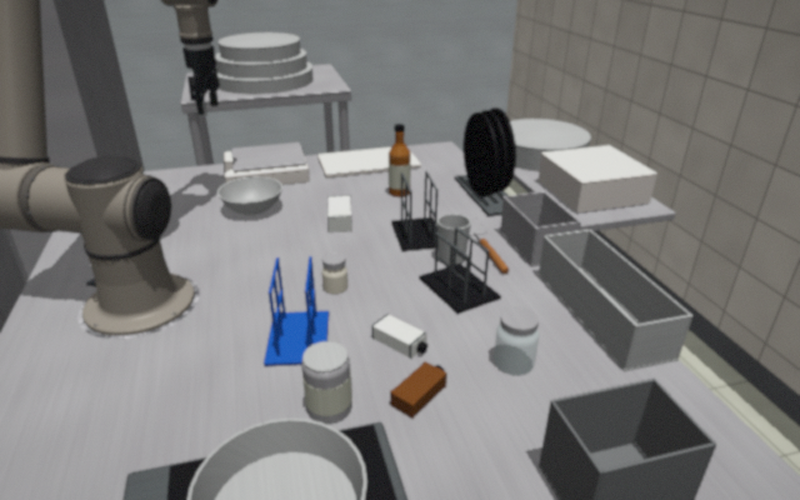

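The top view has the white box with its cap to the left at (283,273) as the thick-tin candidate. The thin-tin candidates are the white box at (516,270) and the brown look-alike at (580,272). The rack candidates are black at (345,197), black at (455,195), and blue at (488,350), which is the decoy. I'll check these in a close crop.

```bash
python3 - <<'E'
from h import *
snap("top","t2.png",(190,115,450,250),3)
snap("side","s2.png",(250,130,420,300),3.5)
E
```

```text
(no output)
```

View pics/t2.png

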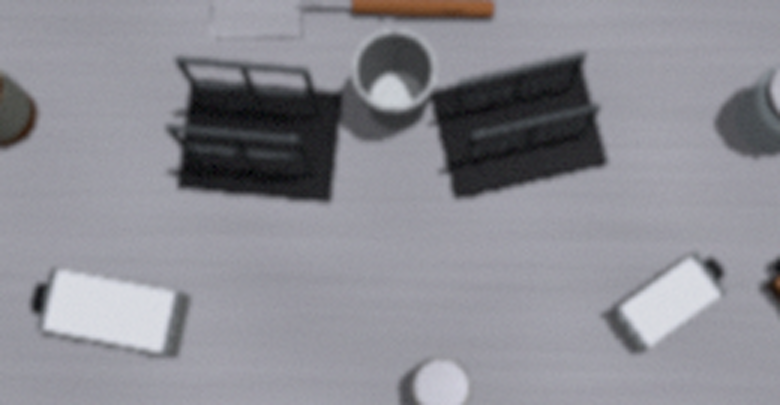

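View pics/s2.png

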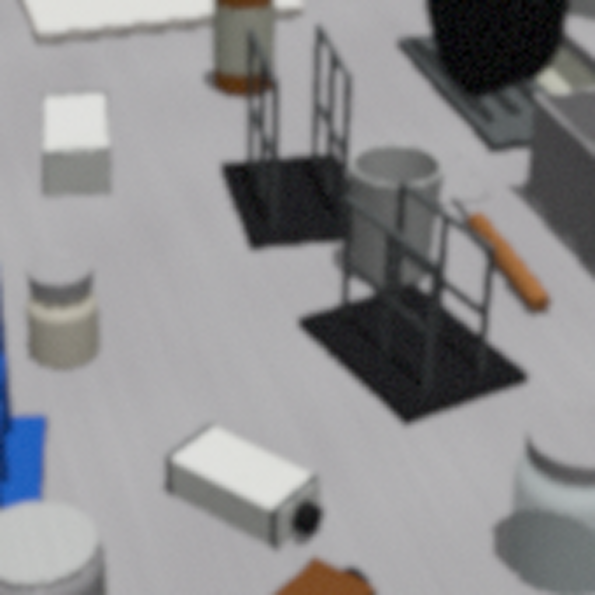

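```bash
cat > fit.py <<'E'
from h import *
from scipy.optimize import least_squares
def P(px): return np.array([px[0]/3+190-.33,px[1]/3+115-.33])
def fit(name,loc,pix,x0):
    def res(p,loc=loc):
        c,s=np.cos(p[2]),np.sin(p[2]);o=[]
        for l,q in zip(loc,pix):
            if q is None: continue
            o+=list(w2px("top",[p[0]+c*l[0]-s*l[1],p[1]+s*l[0]+c*l[1],l[2]])-P(q))
        return np.array(o)
    f=least_squares(res,x0);print(name,f.x.round(4),"yaw deg",np.degrees(f.x[2]).round(1),"rms px",np.sqrt(np.mean(f.fun**2)).round(2));return f.x
def box(L,W,z): return [(L/2,W/2,z),(L/2,-W/2,z),(-L/2,-W/2,z),(-L/2,W/2,z)]
# tin local: +x cap
for nm,h,hx in(("wide",.147,.030),("narrow",.117,.024)):
    # +x up in image,+y left : base TL,TR,BR,BL ; hoop tops back(l,r), front(l,r)
    base=[(.055,.075,.01),(.055,-.075,.01),(-.055,-.075,.01),(-.055,.075,.01)]
    hoop=[(hx,.058,h-.003),(hx,-.058,h-.003),(-hx,.058,h-.003),(-hx,-.058,h-.003)]
    for rn,pix,x0 in(("L",[None,(342,94),(330,200),(178,186),(182,60),(310,72),(172,130),(298,140)],(.65,.1,0)),
                  ("R",[(432,92),(583,60),(607,162),(455,198),(436,93),(582,58),(472,136),(598,108)],(.65,-.2,.2))):
        fit(nm+" model on "+rn,base+hoop,pix,x0)
# thick: cap left: (cap,+y)... cap dir +yworld; tin +y = image down(-x)
fit("thick",box(.125,.058,.044),[(42,333),(54,268),(188,292),(177,355)],(.45,.2,1.5))
fit("thin",box(.095,.046,.032),[(697,255),(722,293),(645,350),(608,312)],(.45,-.25,-.9))
for n,q,z in(("beaker rim",(394,72),.1),("salt",(441,384),.075)): print(n,px2w("top",*P(q),z).round(3))
E
python3 fit.py
```

```text
wide model on L [ 0.6347  0.1222 -0.0907] yaw deg -5.2 rms px 0.92
wide model on R [ 0.6428 -0.1209  0.2512] yaw deg 14.4 rms px 2.8
narrow model on L [ 0.64    0.1254 -0.0939] yaw deg -5.4 rms px 1.88
narrow model on R [ 0.6477 -0.1225  0.2477] yaw deg 14.2 rms px 1.86
thick [0.4621 0.2463 1.4231] yaw deg 81.5 rms px 0.38
thin [ 0.4794 -0.2602 -0.9492] yaw deg -54.4 rms px 0.85
beaker rim [ 0.674 -0.007  0.1  ]
salt [ 0.4   -0.052  0.075]
```

>>> {"fn": "send_rows", "kwargs": {
  "increments": [
    [[0, 0, -0.05, 0, 0, 0, 0.0854], [0, 0, -0.05, 0, 10, 0, 0.0854], [0, 0, 0, 0, 10, 0, 0.0854], [0, 0, 0, 0, 10, 0, 0.0854]]
  ]
}}

```text
time: 0.7
tcp_pos: [0.1698, 0.4973, 0.3066]
orientation: [3.137, -0.528, 2.815]
contact_force: [0.5, 0.6, -1.3]
gripper_width: 0.0852
```

```bash
python3 - <<'E'
from h import *
s=r.state();print(s["joint_positions"].round(4),s["tcp_pos"].round(4),s["orientation"].round(4))
E
```

```text
[ 0.7875  0.3561  1.3502  0.4737  1.6705 -0.4643] [0.1698 0.4973 0.3066] [ 3.1373 -0.5278  2.815 ]
```

>>> {"fn": "send_rows", "kwargs": {
  "increments": [
    [[0, 0, 0, 0, -10, 0, 0.0854], [0.0, 0, 0, 0, -10, 0, 0.0854], [0, 0, 0, 0, -10, 0, 0.0854], [0, -0.06, 0, 10, 0, 0, 0.0854], [0, -0.06, 0, 10, 0, 0, 0.0854], [0, 0, 0, 10, 0, 0, 0.0854], [0, 0, 0, 0, 0, 0, 0.0854]]
  ]
}}

```text
time: 1.58
tcp_pos: [0.1313, 0.3849, 0.3127]
orientation: [-2.611, -0.001, 2.813]
contact_force: [0.4, 0.3, 0.8]
gripper_width: 0.0855
```

```bash
python3 - <<'E'
from h import *
s=r.state();print(s["joint_positions"].round(4),s["tcp_pos"].round(4),s["orientation"].round(4))
E
```

```text
[ 1.1092  0.406   1.2598 -0.0731  2.0013 -0.1459] [0.1313 0.3849 0.3127] [-2.6113e+00 -9.0000e-04  2.8130e+00]
```

```bash
cat > kin.py <<'E'
import numpy as np
from scipy.spatial.transform import Rotation as Ro
from scipy.optimize import least_squares
D=[([1.096,.3426,1.5249,0,1.2754,-.146],[.1693,.4965,.2046],[-3.1402,-.0002,2.8128]),
([0.7875,0.3561,1.3502,0.4737,1.6705,-0.4643],[0.1698,0.4973,0.3066],[3.1373,-.5278,2.815]),
([1.1092,.406,1.2598,-.0731,2.0013,-.1459],[.1313,.3849,.3127],[-2.6113,-.0009,2.813])]
Y=lambda a:Ro.from_euler('y',a); Z=lambda a:Ro.from_euler('z',a)
def fk(q,g):
    a,d,h,L2,L3,Lt,e=g
    A=Y(q[1]);B=Y(q[1]+q[2]);R=B*Z(q[3])*Y(q[4])*Z(q[5]+np.pi/2)
    p=np.array([a,d,h])+A.apply([0,0,L2])+B.apply([e,0,L3])+R.apply([0,0,Lt])
    return Z(q[0]).apply(p),Z(q[0])*R
LO=np.array([-2.53,-.77,.04,-1,.28,-3.11]);HI=np.array([2.53,2.02,2.7,4.14,2.66,3.11])
def fitg():
    f=least_squares(lambda g:np.concatenate([fk(q,g)[0]-p for q,p,_ in D]+[.02*(g-[0,.08,.3,.4,.35,.3,0])]),[0,.08,.3,.4,.35,.3,0])
    return f.x,f.fun[:len(D)*3]
G=np.array([0])
def ik(p,R,q0):
    best=None
    for s in range(6):
        x0=np.clip(np.array(q0)+(0 if s==0 else np.random.default_rng(s).normal(0,.5,6)),LO+.01,HI-.01)
        f=least_squares(lambda q:np.concatenate([(fk(q,G)[0]-p)*3,(fk(q,G)[1].inv()*R).as_rotvec()]),x0,bounds=(LO,HI))
        if best is None or f.cost<best.cost-1e-7: best=f
        if best.cost<1e-6: break
    return best.x,np.sqrt(2*best.cost)
G,res=fitg()
if __name__=="__main__":
    print(G.round(4),np.abs(res).max().round(4))
    for q,p,o in D: print((fk(q,G)[1].inv()*Ro.from_euler('xyz',o)).magnitude().round(4))
E
python3 kin.py
```

```text
[0.0181 0.0765 0.2696 0.4634 0.3781 0.3387 0.0545] 0.0007Traceback (most recent call last):
  File "kin.py", line 29, in <module>
    for q,p,o in D: print((fk(q,G)[1].inv()*Ro.from_euler('xyz',o)).magnitude().round(4))
                          ^^^^^^^^^^^^^^^^^^^^^^^^^^^^^^^^^^^^^^^^^^^^^^^^^^^^^^^^^^^
AttributeError: 'float' object has no attribute 'round'
```

```bash
cat > plan.py <<'E'
from kin import *
from scipy.spatial.transform import Slerp
def rot(yaw,th):
    """tool x at yaw (deg) when pointing down; th deg = turn about tool y (+ swings tool z toward tool x)"""
    return Ro.from_euler('xyz',[np.pi,0,np.radians(yaw)])*Ro.from_euler('y',th,degrees=True)
def cur():
    from bench import r
    s=r.state();return np.array(s["tcp_pos"]),Ro.from_euler('xyz',s["orientation"]),np.array(s["joint_positions"])
def tcp(grasp,R,d=.019): return np.array(grasp)+R.apply([0,0,d])
def seg(p0,R0,p1,R1,q,hand,pivot=None,name="",vmax=.055,wmax=10,nmin=1):
    rv=(R0.inv()*R1).as_rotvec(degrees=True)
    n=max(nmin,int(np.ceil(max(np.linalg.norm(p1-p0)/vmax,np.linalg.norm(rv)/wmax))))
    g0,g1=p0-R0.apply([0,0,.019]),p1-R1.apply([0,0,.019])
    print(f"-- {name} n={n}");pp,RR=p0,R0;rows=[];worst=0
    for k in range(1,n+1):
        R=R0*Ro.from_rotvec(rv*k/n,degrees=True); p=g0+(g1-g0)*k/n+R.apply([0,0,.019])
        q2,e=ik(p,R,q);worst=max(worst,e);
        if k==1 or k==n: print("   q",q2.round(2),"err",round(e,4),"dq",np.abs(q2-q).max().round(2))
        q=q2
        t=RR.inv().apply(p-pp);w=(RR.inv()*R).as_rotvec(degrees=True)
        rows.append([*(round(float(v),4) for v in t),*(round(float(v),1) for v in w),hand]);pp,RR=p,R
    print("   worst",round(worst,4));
    for x in rows: print("   ",x)
    return p1,R1,q
E
python3 - <<'E'
from plan import *
p,R,q=cur()
c=81.5;C=np.array([np.cos(np.radians(c)),np.sin(np.radians(c)),0])
o=np.array([.462,.246,0]); al=-30
R1=rot(c,al); g=o+.02*C+[0,0,.026]
p,R,q=seg(p,R,tcp(g+[0,0,.13],R1),R1,q,.0854,name="above")
p,R,q=seg(p,R,tcp(g,R1),R1,q,.0854,name="down")
p,R,q=seg(p,R,tcp(g+[0,0,.1],R1),R1,q,.03,name="lift")
for yaw in (81.5,105,130):
  for pos in ([.46,.2],[.42,.18]):
    R2=rot(yaw,90+al);q2,e=ik(tcp([*pos,.082],R2),R2,q);print(yaw,pos,q2.round(2),round(e,4))
E
```

```text
-- above n=9
   q [ 1.04  0.41  1.3  -0.11  1.94 -0.06] err 0.0 dq 0.09
   q [ 0.6   0.69  1.27 -0.38  1.56  0.82] err 0.0 dq 0.12
   worst 0.0
    [-0.0395, 0.0084, 0.0174, -0.5, -0.4, 9.0, 0.0854]
    [-0.0376, 0.0144, 0.0178, -0.5, -0.4, 9.0, 0.0854]
    [-0.0348, 0.0199, 0.0182, -0.5, -0.4, 9.0, 0.0854]
    [-0.0312, 0.0249, 0.0186, -0.5, -0.4, 9.0, 0.0854]
    [-0.0268, 0.0293, 0.019, -0.5, -0.4, 9.0, 0.0854]
    [-0.0218, 0.0329, 0.0195, -0.5, -0.4, 9.0, 0.0854]
    [-0.0163, 0.0357, 0.0199, -0.5, -0.4, 9.0, 0.0854]
    [-0.0104, 0.0376, 0.0203, -0.5, -0.4, 9.0, 0.0854]
    [-0.0042, 0.0386, 0.0207, -0.5, -0.4, 9.0, 0.0854]
-- down n=3
   q [ 0.6   0.74  1.3  -0.38  1.48  0.85] err 0.0 dq 0.08
   q [ 0.6   0.86  1.34 -0.39  1.33  0.91] err 0.0 dq 0.07
   worst 0.0
    [0.0217, -0.0, 0.0375, 0.0, 0.0, 0.0, 0.0854]
    [0.0217, -0.0, 0.0375, 0.0, 0.0, 0.0, 0.0854]
    [0.0217, -0.0, 0.0375, 0.0, 0.0, 0.0, 0.0854]
-- lift n=2
   q [ 0.6   0.79  1.33 -0.38  1.41  0.88] err 0.0 dq 0.08
   q [ 0.6   0.73  1.3  -0.38  1.5   0.84] err 0.0 dq 0.09
   worst 0.0
    [-0.025, 0.0, -0.0433, 0.0, 0.0, 0.0, 0.03]
    [-0.025, 0.0, -0.0433, 0.0, 0.0, 0.0, 0.03]
81.5 [0.46, 0.2] [-0.36  0.74  2.03  1.18  1.16 -1.16] 0.0
81.5 [0.42, 0.18] [-0.44  0.72  2.12  1.13  1.16 -1.25] 0.0
105 [0.46, 0.2] [-0.27  0.83  1.71  0.86  1.41 -1.05] 0.0
105 [0.42, 0.18] [-0.33  0.79  1.82  0.82  1.39 -1.13] 0.0
130 [0.46, 0.2] [-0.14  0.95  1.37  0.62  1.7  -1.06] 0.0
130 [0.42, 0.18] [-0.18  0.9   1.51  0.59  1.65 -1.13] 0.0
```

>>> {"fn": "send_rows", "kwargs": {
  "increments": [
    [[-0.0395, 0.0084, 0.0174, -0.5, -0.4, 9, 0.0854], [-0.0376, 0.0144, 0.0178, -0.5, -0.4, 9, 0.0854], [-0.0348, 0.0199, 0.0182, -0.5, -0.4, 9, 0.0854], [-0.0312, 0.0249, 0.0186, -0.5, -0.4, 9, 0.0854], [-0.0268, 0.0293, 0.019, -0.5, -0.4, 9, 0.0854], [-0.0218, 0.0329, 0.0195, -0.5, -0.4, 9, 0.0854], [-0.0163, 0.0357, 0.0199, -0.5, -0.4, 9, 0.0854], [-0.0104, 0.0376, 0.0203, -0.5, -0.4, 9, 0.0854]]
  ]
}}

```text
time: 2.58
tcp_pos: [0.4282, 0.2707, 0.162]
orientation: [-3.055, 0.497, 1.594]
contact_force: [-0.1, 0.6, 0.1]
gripper_width: 0.0855
```

>>> {"fn": "send_rows", "kwargs": {
  "increments": [
    [[-0.0042, 0.0386, 0.0207, -0.5, -0.4, 9, 0.0854], [0, 0, 0, 0, 0, 0, 0.0854]]
  ]
}}

```text
time: 2.82
tcp_pos: [0.4649, 0.2554, 0.1415]
orientation: [3.138, 0.513, 1.418]
contact_force: [-1.1, 0.6, 0.9]
gripper_width: 0.0857
```

```bash
cat > refit.py <<'E'
E
python3 - <<'E'
from plan import *
p,R,q=cur();print(p.round(4),q.round(3));fp,fr=fk(q,G);print("fk err",(fp-p).round(4),(fr.inv()*R).magnitude())
c=81.5;C=np.array([np.cos(np.radians(c)),np.sin(np.radians(c)),0])
o=np.array([.462,.246,0]); al=-30
R1=rot(c,al); g=o+.02*C+[0,0,.026]
p,R,q=seg(p,R,tcp(g,R1),R1,q,.0854,name="down",vmax=.035)
from h import *
snap("top","t3.png",(190,150,330,260),5)
E
```

```text
[0.4649 0.2554 0.1415] [ 0.591  0.652  1.31  -0.372  1.543  0.822]
fk err [-0.0103 -0.0063  0.0066] 2.0630814761166825e-16
-- down n=4
   q [ 0.59  0.72  1.3  -0.37  1.49  0.84] err 0.0 dq 0.07
   q [ 0.6   0.86  1.34 -0.39  1.33  0.91] err 0.0 dq 0.05
   worst 0.0
    [0.0164, -0.0005, 0.0286, 0.0, -0.2, -0.1, 0.0854]
    [0.0164, -0.0004, 0.0286, 0.0, -0.2, -0.1, 0.0854]
    [0.0165, -0.0004, 0.0286, 0.0, -0.2, -0.1, 0.0854]
    [0.0166, -0.0004, 0.0285, 0.0, -0.2, -0.1, 0.0854]
```

View pics/t3.png

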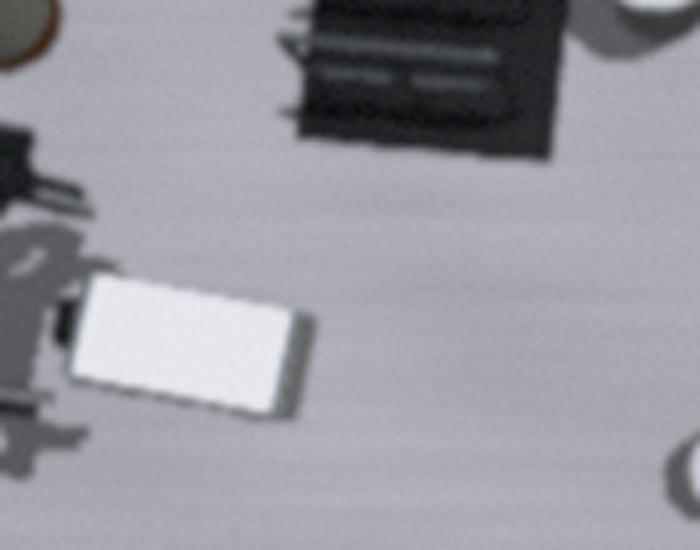

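>>> {"fn": "send_rows", "kwargs": {
  "increments": [
    [[0.0164, -0.0005, 0.0286, 0, -0.2, -0.1, 0.0854], [0.0164, -0.0004, 0.0286, 0, -0.2, -0.1, 0.0854], [0.0165, -0.0004, 0.0286, 0, -0.2, -0.1, 0.0854], [0.0166, -0.0004, 0.0285, 0, -0.2, -0.1, 0.0854], [0, 0, 0, 0, 0, 0, 0.0854], [0, 0, 0, 0, 0, 0, 0.04], [0, 0, 0, 0, 0, 0, 0.04], [0, 0, 0, 0, 0, 0, 0.04]]
  ]
}}

```text
time: 3.88
tcp_pos: [0.4633, 0.2589, 0.013]
orientation: [3.139, 0.524, 1.428]
contact_force: [-0.7, 3.4, 7.1]
gripper_width: 0.0562
```

>>> {"fn": "send_rows", "kwargs": {
  "increments": [
    [[0, 0, 0, 0, 0, 0, 0.04], [0, 0, 0, 0, 0, 0, 0.04]]
  ]
}}

```text
time: 4.12
tcp_pos: [0.4634, 0.2589, 0.013]
orientation: [3.139, 0.524, 1.428]
contact_force: [-0.8, 3.0, 5.4]
gripper_width: 0.0558
```

```bash
sed -i 's/^(\[1.1092/([.591,.652,1.31,-.372,1.543,.822],[.4649,.2554,.1415],[3.138,.513,1.418]),\n&/; ' kin.py; sed -i 's/^(\[\.591/([.591/; s/(\[1.1092,/([1.1092,/' kin.py
python3 - <<'E'
from plan import *
print("G",G.round(3),np.abs(res).max())
p,R,q=cur();print(p.round(4),R.as_euler('xyz').round(3))
c=81.5;al=-30
g=p-R.apply([0,0,.019])
R1=rot(c,al);g1=g+[0,0,.10]
p,R,q=seg(p,R,tcp(g1,R1),R1,q,.04,name="lift",vmax=.04)
R2=rot(100,60);g2=np.array([.44,.2,.10])
p,R,q=seg(p,R,tcp(g2,R2),R2,q,.04,name="stand")
E
```

```text
G [-0.     0.076  0.224  0.504  0.38   0.339  0.045] 0.00019316435742106064
[0.4634 0.2589 0.013 ] [3.139 0.524 1.428]
-- lift n=3
   q [ 0.6   0.77  1.38 -0.39  1.38  0.89] err 0.0 dq 0.06
   q [ 0.6   0.69  1.33 -0.38  1.5   0.85] err 0.0 dq 0.06
   worst 0.0
    [-0.0167, 0.0, -0.0289, 0.1, 0.0, 0.1, 0.04]
    [-0.0167, 0.0, -0.0289, 0.1, 0.0, 0.1, 0.04]
    [-0.0167, -0.0, -0.0289, 0.1, 0.0, 0.1, 0.04]
-- stand n=10
   q [ 0.53  0.61  1.43 -0.28  1.36  0.75] err 0.0 dq 0.14
   q [-0.3   0.7   1.88  0.91  1.35 -1.07] err 0.0 dq 0.15
   worst 0.0
    [-0.0018, -0.0017, 0.0059, 0.5, 8.9, -2.0, 0.04]
    [-0.0026, -0.0018, 0.0051, 0.5, 8.9, -2.0, 0.04]
    [-0.0033, -0.0019, 0.0042, 0.5, 8.9, -2.0, 0.04]
    [-0.0038, -0.0021, 0.0032, 0.5, 8.9, -2.0, 0.04]
    [-0.0042, -0.0023, 0.0021, 0.5, 8.9, -2.0, 0.04]
    [-0.0044, -0.0026, 0.001, 0.5, 8.9, -2.0, 0.04]
    [-0.0045, -0.0028, -0.0001, 0.5, 8.9, -2.0, 0.04]
    [-0.0043, -0.0031, -0.0012, 0.5, 8.9, -2.0, 0.04]
    [-0.0039, -0.0033, -0.0023, 0.5, 8.9, -2.0, 0.04]
    [-0.0034, -0.0036, -0.0033, 0.5, 8.9, -2.0, 0.04]
```

>>> {"fn": "send_rows", "kwargs": {
  "increments": [
    [[-0.0167, 0, -0.0289, 0.1, 0, 0.1, 0.04], [-0.0167, 0, -0.0289, 0.1, 0, 0.1, 0.04], [-0.0167, 0, -0.0289, 0.1, 0, 0.1, 0.04], [-0.0018, -0.0017, 0.0059, 0.5, 8.9, -2, 0.04], [-0.0026, -0.0018, 0.0051, 0.5, 8.9, -2, 0.04], [-0.0033, -0.0019, 0.0042, 0.5, 8.9, -2, 0.04], [-0.0038, -0.0021, 0.0032, 0.5, 8.9, -2, 0.04], [-0.0042, -0.0023, 0.0021, 0.5, 8.9, -2, 0.04]]
  ]
}}

```text
time: 5.12
tcp_pos: [0.4509, 0.2381, 0.0961]
orientation: [-3.076, -0.262, 1.57]
contact_force: [-0.6, -0.4, -1.8]
gripper_width: 0.0559
```

>>> {"fn": "send_rows", "kwargs": {
  "increments": [
    [[-0.0044, -0.0026, 0.001, 0.5, 8.9, -2, 0.04], [-0.0045, -0.0028, -0.0001, 0.5, 8.9, -2, 0.04], [-0.0043, -0.0031, -0.0012, 0.5, 8.9, -2, 0.04], [-0.0039, -0.0033, -0.0023, 0.5, 8.9, -2, 0.04], [-0.0034, -0.0036, -0.0033, 0.5, 8.9, -2, 0.04], [0, 0, 0, 0, 0, 0, 0.04]]
  ]
}}

```text
time: 5.88
tcp_pos: [0.4371, 0.2135, 0.087]
orientation: [-3.14, -1.041, 1.742]
contact_force: [-0.1, 0.4, -1.5]
gripper_width: 0.0556
```

```bash
python3 - <<'E'
from plan import *
p,R,q=cur();print(p.round(4),R.as_matrix()[:,2].round(3),R.as_matrix()[:,1].round(3))
g=p-R.apply([0,0,.019]);print("grasp",g.round(4))
R2=rot(100,60)
p,R,q=seg(p,R,tcp(g-[0,0,.0],R2),R2,q,.04,name="fix")
from h import *
snap("side","s3.png",(230,90,360,220),4)
E
```

```text
[0.4371 0.2135 0.087 ] [-0.148  0.85  -0.505] [ 0.985  0.171 -0.001]
grasp [0.4399 0.1974 0.0966]
-- fix n=1
   q [-0.31  0.71  1.88  0.9   1.35 -1.08] err 0.0 dq 0.01
   worst 0.0
    [0.0001, -0.0, -0.0, 0.1, 0.3, -0.1, 0.04]
```

View pics/s3.png

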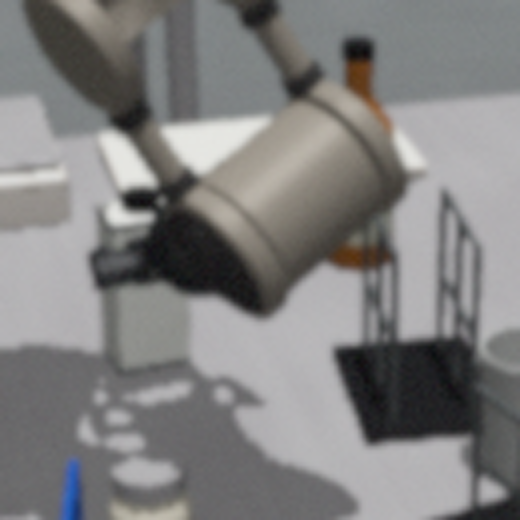

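>>> {"fn": "send_rows", "kwargs": {
  "increments": [
    [[-0.004, 0, 0.0023, 0, 0.3, 0, 0.04], [-0.0038, 0, 0.0022, 0, 0, 0, 0.04], [0, 0, 0, 0, 0, 0, 0.04]]
  ]
}}

```text
time: 6.3
tcp_pos: [0.4362, 0.2157, 0.0796]
orientation: [3.138, -1.045, 1.751]
contact_force: [0.4, -0.4, -2.6]
gripper_width: 0.0558
```

>>> {"fn": "send_rows", "kwargs": {
  "increments": [
    [[-0.0013, 0, 0.0007, 0, 0, 0, 0.04], [0, 0, 0, 0, 0, 0, 0.04]]
  ]
}}

```text
time: 6.55
tcp_pos: [0.4364, 0.2152, 0.0779]
orientation: [3.139, -1.046, 1.749]
contact_force: [0.8, -0.6, -2.0]
gripper_width: 0.0561
```

>>> {"fn": "send_rows", "kwargs": {
  "increments": [
    [[-0.0009, 0, 0.0005, 0, 0, 0, 0.04], [0, 0, 0, 0, 0, 0, 0.04]]
  ]
}}

```text
time: 6.8
tcp_pos: [0.4364, 0.2151, 0.0767]
orientation: [3.14, -1.046, 1.748]
contact_force: [-0.8, 0.5, -2.5]
gripper_width: 0.0557
```

Still no contact, with about 1 mm to go by calculation, so I'll step on.

>>> {"fn": "send_rows", "kwargs": {
  "increments": [
    [[-0.0013, 0, 0.0007, 0, 0, 0, 0.04], [0, 0, 0, 0, 0, 0, 0.04]]
  ]
}}

```text
time: 7.05
tcp_pos: [0.4364, 0.2151, 0.0752]
orientation: [3.14, -1.046, 1.748]
contact_force: [-0.3, -0.8, -2.1]
gripper_width: 0.0559
```

>>> {"fn": "send_rows", "kwargs": {
  "increments": [
    [[-0.0013, 0, 0.0007, 0, 0, 0, 0.04], [0, 0, 0, 0, 0, 0, 0.04]]
  ]
}}

```text
time: 7.3
tcp_pos: [0.4364, 0.215, 0.0738]
orientation: [3.14, -1.046, 1.748]
contact_force: [-0.2, 1.1, -1.8]
gripper_width: 0.0558
```

>>> {"fn": "send_rows", "kwargs": {
  "increments": [
    [[-0.0013, 0, 0.0007, 0, 0, 0, 0.04], [0, 0, 0, 0, 0, 0, 0.04]]
  ]
}}

```text
time: 7.55
tcp_pos: [0.4364, 0.215, 0.0723]
orientation: [3.14, -1.046, 1.748]
contact_force: [0.4, 0.2, -2.8]
gripper_width: 0.0558
```

>>> {"fn": "send_rows", "kwargs": {
  "increments": [
    [[-0.0013, 0, 0.0007, 0, 0, 0, 0.04], [0, 0, 0, 0, 0, 0, 0.04]]
  ]
}}

```text
time: 7.8
tcp_pos: [0.4365, 0.2149, 0.0708]
orientation: [3.14, -1.046, 1.748]
contact_force: [0.6, -0.9, -1.6]
gripper_width: 0.0559
```

```bash
python3 - <<'E'
from h import *
snap("side","s4.png",(250,120,320,200),6)
s=r.state();print(s["tcp_pos"],s["contact_force"])
E
```

```text
[0.43647742 0.21496296 0.07087754] [-0.65590826  0.06822366 -2.61390143]
```

View pics/s4.png

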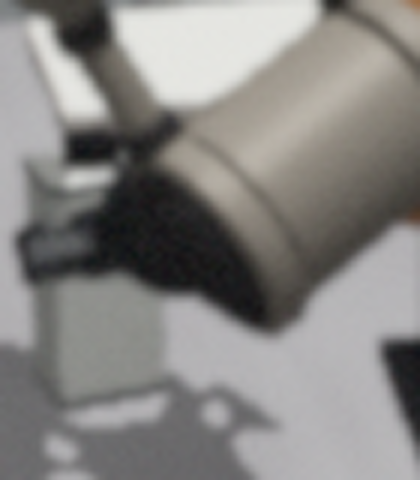

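```bash
python3 - <<'E'
from plan import *
from h import *
p,R,q=cur();g=p-R.apply([0,0,.019]);c=np.radians(100.2);C=np.array([np.cos(c),np.sin(c),0]);Yv=np.array([-C[1],C[0],0])
o=g+.0075*C
for z in(0,.005,.01):
    o[2]=z;print(z,[w2px("side",o-.022*C+s*.029*Yv).round(1) for s in(1,-1)])
E
```

```text
0 [array([260.7, 189. ]), array([278.2, 185.1])]
0.005 [array([260.6, 187.6]), array([278.1, 183.7])]
0.01 [array([260.5, 186.1]), array([278.1, 182.3])]
```

>>> {"fn": "send_rows", "kwargs": {
  "increments": [
    [[-0.0017, 0, 0.001, 0, 0, 0, 0.04], [0, 0, 0, 0, 0, 0, 0.04]]
  ]
}}

```text
time: 8.1
tcp_pos: [0.4365, 0.215, 0.0694]
orientation: [3.139, -1.047, 1.749]
contact_force: [0.1, -1.6, 2.8]
gripper_width: 0.0557
```

>>> {"fn": "send_rows", "kwargs": {
  "increments": [
    [[-0.0013, 0, 0.0007, 0, 0, 0, 0.04], [0, 0, 0, 0, 0, 0, 0.04]]
  ]
}}

```text
time: 8.35
tcp_pos: [0.4364, 0.2151, 0.0693]
orientation: [3.137, -1.05, 1.75]
contact_force: [-2.0, -5.9, 13.0]
gripper_width: 0.0555
```

>>> {"fn": "send_rows", "kwargs": {
  "increments": [
    [[-0.0009, 0, 0.0005, 0, 0, 0, 0.04], [0, 0, 0, 0, 0, 0, 0.04]]
  ]
}}

```text
time: 8.6
tcp_pos: [0.4364, 0.2152, 0.0693]
orientation: [3.136, -1.051, 1.751]
contact_force: [-2.7, -9.4, 20.0]
gripper_width: 0.056
```

>>> {"fn": "send_rows", "kwargs": {
  "increments": [
    [[-0.0009, 0, 0.0005, 0, 0, 0, 0.04], [0, 0, 0, 0, 0, 0, 0.04]]
  ]
}}

```text
time: 8.85
tcp_pos: [0.4363, 0.2153, 0.0692]
orientation: [3.135, -1.053, 1.752]
contact_force: [-3.7, -11.0, 25.1]
gripper_width: 0.0558
```

>>> {"fn": "send_rows", "kwargs": {
  "increments": [
    [[0.0017, 0, -0.001, 0, 0, 0, 0.04], [0, 0, 0, 0, 0, 0, 0.058], [0, 0, 0, 0, 0, 0, 0.07], [0, 0, 0, 0, 0, 0, 0.0854], [0, 0, 0, 0, 0, 0, 0.0854], [0, 0, 0, 0, 0, 0, 0.0854], [0, 0, -0.02, 0, 0, 0, 0.0854], [0, 0, -0.03, 0, 0, 0, 0.0854]]
  ]
}}

```text
time: 9.85
tcp_pos: [0.4439, 0.1713, 0.093]
orientation: [3.141, -1.047, 1.748]
contact_force: [0.4, -0.3, -0.2]
gripper_width: 0.0852
```

```bash
python3 - <<'E'
from plan import *
p,R,q=cur();print(p.round(4))
R2=rot(100.2,60);p2=p-R.apply([0,0,.06])+[0,0,.03]
p,R,q=seg(p,R,p2,R2,q,.0854,name="back")
R3=rot(100.2,0)
p,R,q=seg(p,R,np.array([.415,.09,.27]),R3,q,.0854,name="vertical")
E
```

```text
[0.4439 0.1713 0.093 ]
-- back n=2
   q [-0.43  0.67  1.8   0.8   1.49 -1.03] err 0.0 dq 0.08
   q [-0.47  0.63  1.75  0.76  1.57 -0.99] err 0.0 dq 0.08
   worst 0.0
    [0.013, 0.0, -0.0375, 0.0, 0.0, -0.0, 0.0854]
    [0.013, -0.0, -0.0375, 0.0, 0.0, -0.0, 0.0854]
-- vertical n=6
   q [-0.43  0.5   1.76  0.68  1.5  -0.88] err 0.0 dq 0.13
   q [ 0.03  0.1   1.65  0.    1.38 -0.15] err 0.0 dq 0.17
   worst 0.0
    [0.0144, -0.0071, -0.0118, 0.0, -10.0, 0.0, 0.0854]
    [0.0122, -0.0071, -0.0147, -0.0, -10.0, -0.0, 0.0854]
    [0.0094, -0.0071, -0.0171, 0.0, -10.0, -0.0, 0.0854]
    [0.0063, -0.0071, -0.0191, -0.0, -10.0, 0.0, 0.0854]
    [0.0029, -0.0071, -0.0205, 0.0, -10.0, -0.0, 0.0854]
    [-0.0007, -0.0071, -0.0212, -0.0, -10.0, -0.0, 0.0854]
```

>>> {"fn": "send_rows", "kwargs": {
  "increments": [
    [[0.013, 0, -0.0375, 0, 0, 0, 0.0854], [0.013, 0, -0.0375, 0, 0, 0, 0.0854], [0.0144, -0.0071, -0.0118, 0, -10, 0, 0.0854], [0.0122, -0.0071, -0.0147, 0, -10, 0, 0.0854], [0.0094, -0.0071, -0.0171, 0, -10, 0, 0.0854], [0.0063, -0.0071, -0.0191, 0, -10, 0, 0.0854], [0.0029, -0.0071, -0.0205, 0, -10, 0, 0.0854], [-0.0007, -0.0071, -0.0212, 0, -10, 0, 0.0854]]
  ]
}}

```text
time: 10.85
tcp_pos: [0.4151, 0.0896, 0.272]
orientation: [3.137, 0.008, 1.743]
contact_force: [-0.9, 0.8, -0.6]
gripper_width: 0.0854
```

```bash
python3 - <<'E'
from h import *
T=imaging.read_camera("top")[:,:,::-1][110:260,190:330]; S=imaging.read_camera("side")[:,:,::-1][115:215,230:330]
cv2.imwrite("pics/c5.png",np.hstack([cv2.resize(T,(373,400),interpolation=2),cv2.resize(S,(400,400),interpolation=2)]))
E
```

```text
(no output)
```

View pics/c5.png

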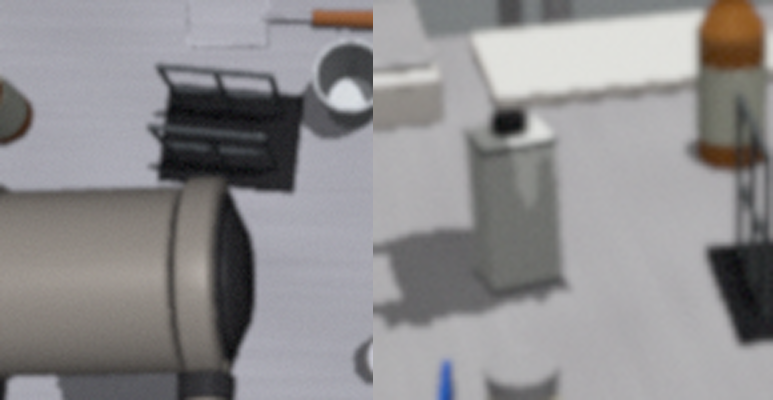

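```bash
python3 - <<'E'
from plan import *
from h import *
f=lambda u,v:((u-373)/4+230-.4,v/4+115-.4)
print("cap",px2w("side",*f(509,110),.139),"cap bottom c", px2w("side",*f(509,129),.125))
print("foot corners",px2w("side",*f(492,291),0),px2w("side",*f(564,282),0))
# model check
c=np.radians(100);C=np.array([np.cos(c),np.sin(c),0]);Yv=np.array([-C[1],C[0],0])
for o in ([.438,.206,0],[.438,.214,0]):
  o=np.array(o)
  for z in(0,.125): print(z,[(( w2px("side",o+a*.022*C+b*.029*Yv+[0,0,z])-[229.6,114.6])*4+[373,0]).round(0) for a,b in((-1,1),(-1,-1),(1,-1),(1,1))], ((w2px("side",o+[0,0,.139])-[229.6,114.6])*4+[373,0]).round())
E
```

```text
cap [0.43689997 0.21503448 0.139     ] cap bottom c [0.43549968 0.2117863  0.125     ]
foot corners [0.41098945 0.19090964 0.        ] [0.46784041 0.19051471 0.        ]
0 [array([497., 298.]), array([567., 282.]), array([548., 259.]), array([479., 273.])] [512. 114.]
0.125 [array([486., 149.]), array([560., 136.]), array([540., 115.]), array([468., 128.])] [512. 114.]
0 [array([496., 293.]), array([566., 278.]), array([546., 254.]), array([478., 269.])] [511. 110.]
0.125 [array([485., 145.]), array([558., 131.]), array([538., 111.]), array([466., 124.])] [511. 110.]
```

```bash
python3 - <<'E'
from plan import *
p,R,q=cur()
o=np.array([.437,.211,0]);H=.0854
R1=rot(190.2,0)
p,R,q=seg(p,R,o+[0,0,.24],R1,q,H,name="to thick")
p,R,q=seg(p,R,o+[0,0,.083],R1,q,H,name="down")
E
```

```text
-- to thick n=9
   q [ 0.07  0.11  1.65 -0.    1.37 -0.28] err 0.0 dq 0.14
   q [ 0.29  0.24  1.57  0.    1.33 -1.46] err 0.0 dq 0.15
   worst 0.0
    [0.0126, 0.0047, 0.0037, 0.0, 0.1, -10.0, 0.0854]
    [0.0116, 0.0068, 0.0037, 0.0, 0.1, -10.0, 0.0854]
    [0.0102, 0.0087, 0.0037, 0.0, 0.1, -10.0, 0.0854]
    [0.0085, 0.0103, 0.0037, 0.0, 0.1, -10.0, 0.0854]
    [0.0066, 0.0117, 0.0037, 0.0, 0.1, -10.0, 0.0854]
    [0.0045, 0.0126, 0.0037, 0.0, 0.1, -10.0, 0.0854]
    [0.0022, 0.0132, 0.0037, 0.0, 0.1, -10.0, 0.0854]
    [-0.0001, 0.0134, 0.0037, 0.0, 0.1, -10.0, 0.0854]
    [-0.0025, 0.0132, 0.0037, 0.0, 0.1, -10.0, 0.0854]
-- down n=3
   q [ 0.29  0.28  1.66 -0.    1.2  -1.46] err 0.0 dq 0.13
   q [ 0.29  0.41  1.8  -0.    0.93 -1.46] err 0.0 dq 0.13
   worst 0.0
    [0.0, -0.0, 0.0523, 0.0, 0.0, 0.0, 0.0854]
    [0.0, -0.0, 0.0523, 0.0, 0.0, 0.0, 0.0854]
    [0.0, -0.0, 0.0523, 0.0, 0.0, 0.0, 0.0854]
```

>>> {"fn": "send_rows", "kwargs": {
  "increments": [
    [[0.0126, 0.0047, 0.0037, 0, 0.1, -10, 0.0854], [0.0116, 0.0068, 0.0037, 0, 0.1, -10, 0.0854], [0.0102, 0.0087, 0.0037, 0, 0.1, -10, 0.0854], [0.0085, 0.0103, 0.0037, 0, 0.1, -10, 0.0854], [0.0066, 0.0117, 0.0037, 0, 0.1, -10, 0.0854], [0.0045, 0.0126, 0.0037, 0, 0.1, -10, 0.0854], [0.0022, 0.0132, 0.0037, 0, 0.1, -10, 0.0854], [-0.0001, 0.0134, 0.0037, 0, 0.1, -10, 0.0854]]
  ]
}}

```text
time: 11.95
tcp_pos: [0.4345, 0.1957, 0.2395]
orientation: [3.133, -0.011, -3.137]
contact_force: [-0.4, -0.6, 0.2]
gripper_width: 0.0852
```

>>> {"fn": "send_rows", "kwargs": {
  "increments": [
    [[-0.0025, 0.0132, 0.0037, 0, 0.1, -10, 0.0854], [0, 0, 0.04, 0, 0, 0, 0.0854], [0, 0, 0, 0, 0, 0, 0.0854]]
  ]
}}

```text
time: 12.32
tcp_pos: [0.4347, 0.2085, 0.194]
orientation: [3.132, -0.017, -2.968]
contact_force: [-0.0, -0.5, 0.4]
gripper_width: 0.0855
```

>>> {"fn": "send_rows", "kwargs": {
  "increments": [
    [[-0.0027, 0.0021, 0.03, 0.5, -1, 0, 0.0854], [0, 0, 0.045, 0, 0, 0, 0.0854], [0, 0, 0.036, 0, 0, 0, 0.0854], [0, 0, 0, 0, 0, 0, 0.0854], [0, 0, 0, 0, 0, 0, 0.04], [0, 0, 0, 0, 0, 0, 0.03], [0, 0, 0, 0, 0, 0, 0.03], [0, 0, 0, 0, 0, 0, 0.03]]
  ]
}}

```text
time: 13.32
tcp_pos: [0.4404, 0.2134, 0.0878]
orientation: [3.141, 0.013, -2.966]
contact_force: [-0.1, -2.0, 7.6]
gripper_width: 0.0421
```

>>> {"fn": "send_rows", "kwargs": {
  "increments": [
    [[0, 0, 0, 0, 0, 0, 0.03], [0, 0, 0, 0, 0, 0, 0.03]]
  ]
}}

```text
time: 13.58
tcp_pos: [0.4404, 0.2134, 0.0878]
orientation: [3.141, 0.013, -2.966]
contact_force: [-0.0, -2.1, 8.6]
gripper_width: 0.0422
```

>>> {"fn": "send_rows", "kwargs": {
  "increments": [
    [[0, 0, 0, 0, 0, 0, 0.06], [0, 0, 0, 0, 0, 0, 0.0854], [0, 0, 0, 0, 0, 0, 0.0854], [0, 0, 0, 0, 0, 0, 0.0854], [0, 0, -0.04, 0, 0, 0, 0.0854], [0, 0, -0.045, 0, 0, 0, 0.0854], [0, 0, 0, 0, 0.7, 0, 0.0854], [0, 0, 0, 0, 0, 10, 0.0854]]
  ]
}}

```text
time: 14.58
tcp_pos: [0.4382, 0.213, 0.1704]
orientation: [-3.141, -0.004, 3.139]
contact_force: [0.1, -0.2, -0.3]
gripper_width: 0.0856
```

>>> {"fn": "send_rows", "kwargs": {
  "increments": [
    [[0, 0, 0, 0, 0, 10, 0.0854], [0, 0, 0, 0, 0, 10, 0.0854], [0, 0, 0, 0, 0, 10, 0.0854], [0, 0, 0, 0, 0, 10, 0.0854], [0, 0, 0, 0, 0, 10, 0.0854], [0, 0, 0, 0, 0, 10, 0.0854], [0, 0, 0, 0, 0, 10, 0.0854], [0, 0, 0, 0, 0, 10, 0.0854]]
  ]
}}

```text
time: 15.58
tcp_pos: [0.4377, 0.2128, 0.1695]
orientation: [-3.136, -0.0, 1.74]
contact_force: [-0.2, 0.2, -0.2]
gripper_width: 0.0855
```

>>> {"fn": "send_rows", "kwargs": {
  "increments": [
    [[0, 0, 0, 0, 0, 0, 0.0854]]
  ]
}}

```text
time: 15.7
tcp_pos: [0.4378, 0.2129, 0.1697]
orientation: [-3.136, -0.0, 1.748]
contact_force: [0.2, 0.5, 0.7]
gripper_width: 0.0855
```

```bash
python3 - <<'E'
from plan import *
p,R,q=cur();print(p.round(4),R.as_euler('xyz').round(4))
R1=rot(100.06,0)
p,R,q=seg(p,R,np.array([.4374,.2129,.160]),R1,q,.0854,name="align")
p,R,q=seg(p,R,np.array([.4374,.2129,.083]),R1,q,.0854,name="down",vmax=.04)
p,R,q=seg(p,R,np.array([.4374,.2129,.273]),R1,q,.04,name="lift")
R2=rot(174.8,0);
p,R,q=seg(p,R,np.array([.6347,.1222,.273]),R2,q,.04,name="over rack")
E
```

```text
[0.4378 0.2129 0.1697] [-3.1361e+00 -3.0000e-04  1.7477e+00]
-- align n=1
   q [ 0.3   0.31  1.7  -0.    1.13  0.12] err 0.0 dq 0.03
   worst 0.0
    [0.0001, -0.0003, 0.0097, -0.3, -0.0, 0.1, 0.0854]
-- down n=2
   q [ 0.3   0.36  1.75 -0.    1.03  0.12] err 0.0 dq 0.1
   q [ 0.3   0.41  1.8  -0.    0.93  0.12] err 0.0 dq 0.1
   worst 0.0
    [0.0, -0.0, 0.0385, 0.0, 0.0, 0.0, 0.0854]
    [0.0, -0.0, 0.0385, 0.0, 0.0, 0.0, 0.0854]
-- lift n=4
   q [ 0.3   0.35  1.74 -0.    1.05  0.12] err 0.0 dq 0.12
   q [0.3  0.22 1.5  0.   1.42 0.12] err 0.0 dq 0.12
   worst 0.0
    [-0.0, 0.0, -0.0475, 0.0, 0.0, 0.0, 0.04]
    [-0.0, 0.0, -0.0475, 0.0, 0.0, 0.0, 0.04]
    [-0.0, 0.0, -0.0475, 0.0, 0.0, 0.0, 0.04]
    [-0.0, 0.0, -0.0475, 0.0, 0.0, 0.0, 0.04]
-- over rack n=8
   q [ 0.26  0.26  1.46 -0.    1.43 -0.08] err 0.0 dq 0.2
   q [ 0.07  0.55  1.02  0.    1.58 -1.41] err 0.0 dq 0.18
   worst 0.0
    [-0.0155, 0.0223, 0.0, 0.0, 0.0, -9.3, 0.04]
    [-0.0189, 0.0195, 0.0, 0.0, 0.0, -9.3, 0.04]
    [-0.0218, 0.0162, 0.0, -0.0, 0.0, -9.3, 0.04]
    [-0.0241, 0.0124, 0.0, 0.0, 0.0, -9.3, 0.04]
    [-0.0258, 0.0083, 0.0, -0.0, 0.0, -9.3, 0.04]
    [-0.0268, 0.004, 0.0, 0.0, 0.0, -9.3, 0.04]
    [-0.0271, -0.0004, -0.0, -0.0, 0.0, -9.3, 0.04]
    [-0.0267, -0.0048, -0.0, -0.0, 0.0, -9.3, 0.04]
```

>>> {"fn": "send_rows", "kwargs": {
  "increments": [
    [[0, 0, 0.0097, -0.3, 0, 0.1, 0.0854], [0, 0, 0.0385, 0, 0, 0, 0.0854], [0, 0, 0.0385, 0, 0, 0, 0.0854], [0, 0, 0, 0, 0, 0, 0.0854], [0, 0, 0, 0, 0, 0, 0.05], [0, 0, 0, 0, 0, 0, 0.04], [0, 0, 0, 0, 0, 0, 0.04], [0, 0, 0, 0, 0, 0, 0.04]]
  ]
}}

```text
time: 16.7
tcp_pos: [0.4392, 0.2134, 0.0859]
orientation: [3.137, -0.001, 1.745]
contact_force: [-2.0, 0.3, 5.6]
gripper_width: 0.0562
```

>>> {"fn": "send_rows", "kwargs": {
  "increments": [
    [[0, 0, 0, 0, 0, 0, 0.04], [0, 0, 0, 0, 0, 0, 0.04], [0, 0, -0.0475, 0, 0, 0, 0.04], [0, 0, -0.0475, 0, 0, 0, 0.04], [0, 0, -0.0475, 0, 0, 0, 0.04], [0, 0, -0.0475, 0, 0, 0, 0.04]]
  ]
}}

```text
time: 17.45
tcp_pos: [0.4378, 0.2129, 0.2768]
orientation: [3.138, -0.001, 1.745]
contact_force: [0.2, -0.4, -1.8]
gripper_width: 0.0563
```

>>> {"fn": "send_rows", "kwargs": {
  "increments": [
    [[-0.0155, 0.0223, 0, 0, 0, -9.3, 0.04], [-0.0189, 0.0195, 0, 0, 0, -9.3, 0.04], [-0.0218, 0.0162, 0, 0, 0, -9.3, 0.04], [-0.0241, 0.0124, 0, 0, 0, -9.3, 0.04], [-0.0258, 0.0083, 0, 0, 0, -9.3, 0.04], [-0.0268, 0.004, 0, 0, 0, -9.3, 0.04], [-0.0271, -0.0004, 0, 0, 0, -9.3, 0.04], [-0.0267, -0.0048, 0, 0, 0, -9.3, 0.04]]
  ]
}}

```text
time: 18.45
tcp_pos: [0.6354, 0.1209, 0.2753]
orientation: [3.14, 0.003, 3.049]
contact_force: [-0.2, -0.7, -2.8]
gripper_width: 0.0563
```

>>> {"fn": "send_rows", "kwargs": {
  "increments": [
    [[0, 0, 0, 0, 0, 0, 0.04], [0, 0, 0, 0, 0, 0, 0.04]]
  ]
}}

```text
time: 18.7
tcp_pos: [0.6342, 0.1216, 0.2747]
orientation: [3.14, 0.001, 3.041]
contact_force: [0.6, 1.1, -2.1]
gripper_width: 0.056
```

```bash
python3 - <<'E'
from plan import *
from h import *
p,R,q=cur();print(p.round(4),R.as_euler('xyz').round(4))
R2=rot(174.8,0)
seg(p,R,np.array([.6347,.1222,p[2]]),R2,q,.04,name="fix")
snap("side","s6.png",(290,60,420,220),4)
E
```

```text
[0.6342 0.1216 0.2747] [3.1404e+00 1.4000e-03 3.0413e+00]
-- fix n=1
   q [ 0.07  0.54  1.01  0.    1.58 -1.41] err 0.0 dq 0.01
   worst 0.0
    [-0.0004, 0.0006, 0.0, 0.1, 0.1, -0.5, 0.04]
```

View pics/s6.png

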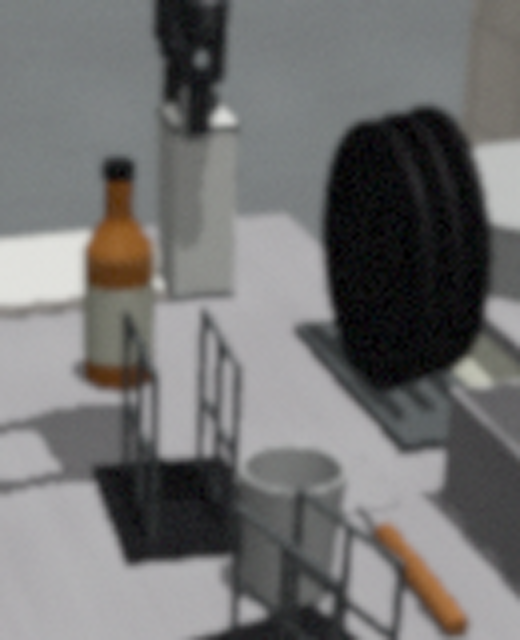

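```bash
python3 - <<'E'
from h import *
from scipy.optimize import least_squares
f=lambda u,v:np.array([u/4+290-.4,v/4+60-.4])
def fit(loc,pix,x0,yaw):
    c,s=np.cos(yaw),np.sin(yaw)
    g=lambda p:np.concatenate([w2px("side",[p[0]+c*l[0]-s*l[1],p[1]+s*l[0]+c*l[1],l[2]])-f(*q) for l,q in zip(loc,pix)])
    r=least_squares(g,x0);print(r.x.round(4),(r.fun*4).round(0))
y=np.radians(-5.2);h=.147
fit([(-.03,-.055,h),(.03,-.055,h),(-.03,.055,h),(.03,.055,h),(-.055,-.075,.01),(-.055,.075,.01)],[(155,375),(240,370),(127,318),(205,312),(130,560),(97,470)],[.635,.12],y)
z=.2747-.0859
fit([(-.022,-.029,z),(.022,-.029,z),(.022,-.029,z+.125),(-.022,-.029,z+.125)],[(171,298),(233,292),(238,130),(163,130)],[.635,.12],y)
E
```

```text
[0.6329 0.1173] [ 2.  1.  1. -0.  2. -2.  2. -1. -3.  2. -4. -1.]
[0.6402 0.1247] [-2.  3. -4.  5. -3. -6.  8. -3.]
```

```bash
python3 - <<'E'
from h import *
im=cv2.imread("pics/s6.png");im=cv2.cvtColor(im,cv2.COLOR_BGR2GRAY).astype(int)
c,s=np.cos(np.radians(-5.2)),np.sin(np.radians(-5.2))
P=lambda o,l:(w2px("side",[o[0]+c*l[0]-s*l[1],o[1]+s*l[0]+c*l[1],l[2]])-[289.6,59.6])*4
z=.2747-.0859
for y in (170,200,230,260,285):
    print(y,im[y-2:y+3,150:186:3].mean(0).round().astype(int),im[y-2:y+3,222:252:3].mean(0).round().astype(int))
for o in ([.6342,.1216],[.6402,.1216]):
    print(o,[ [P(o,(a,b,zz)).round(0) for zz in(z,z+.125)] for a,b in((-.022,.029),(-.022,-.029),(.022,-.029))])
E
```

```text
170 [124 122 116 106  98  97  97 100 105 108 111 113] [143 143 143 140 134 128 125 125 127 125]
200 [124 121 115 105  98  97  99 102 105 109 113 113] [143 144 142 140 136 131 126 124 124 125]
230 [157 156 145 124 106  98  96 100 106 108 110 111] [145 143 144 151 161 168 174 176 175 175]
260 [104 125 141 137 119 102  99 109 122 133 139 140] [141 142 144 150 159 166 171 173 173 173]
285 [122 154 179 187 171 140 111 106 121 133 139 140] [138 139 141 150 160 169 174 176 177 177]
[0.6342, 0.1216] [[array([146., 274.]), array([148., 105.])], [array([162., 303.]), array([164., 130.])], [array([223., 299.]), array([228., 126.])]]
[0.6402, 0.1216] [[array([154., 273.]), array([156., 104.])], [array([170., 303.]), array([173., 129.])], [array([231., 298.]), array([237., 125.])]]
```

```bash
python3 - <<'E'
from h import *
im=cv2.imread("pics/s6.png");im=cv2.cvtColor(im,cv2.COLOR_BGR2GRAY).astype(int)
c,s=np.cos(np.radians(-5.2)),np.sin(np.radians(-5.2))
P=lambda o,l:(w2px("side",[o[0]+c*l[0]-s*l[1],o[1]+s*l[0]+c*l[1],l[2]])-[289.6,59.6])*4
o=[.6342,.1216]
for a in(-.011,0,.011): print(a,P(o,(a,-.040,.2747)).round(),P(o,(a,-.036,.2747+.025)).round())
for y in (95,105,115,122,128,134): print(y,im[y-1:y+2,170:240:3].mean(0).round().astype(int))
for y in (330,350,400,430): print("rack",y,im[y-1:y+2,120:165:3].mean(0).round().astype(int),im[y-1:y+2,195:246:3].mean(0).round().astype(int))
r0=[.6347,.1222]
for a in(-.03,.03):
  for b in(-.055,.055): print("rack",a,b,P(r0,(a,b,.144)).round(),P(r0,(a,b,.07)).round())
E
```

```text
-0.011 [183. 190.] [182. 152.]
0 [198. 189.] [198. 151.]
0.011 [214. 188.] [214. 150.]
95 [ 30  30  39  56  70  67  57  37  23  29  27  27  35  42  56  77  97 112
 124 127 125 126 128 128]
105 [103  96  84  74  70  70  55  38  29  30  25  25  33  45  57  85 120 140
 146 139 130 127 127 128]
115 [128 130 120 102  84  72  53  36  27  28  27  35  57  90 132 173 198 210
 213 204 186 166 146 132]
122 [101 110 111 102  86  71  52  36  30  29  26  36  65 104 144 175 190 194
 195 193 186 172 150 132]
128 [ 79  80  79  79  75  66  53  35  24  29  28  33  52  78 103 121 128 128
 127 124 120 116 111 114]
134 [ 89  83  83  83  79  71  61  55  53  55  58  68  80  92 106 118 123 127
 127 127 125 120 117 118]
rack 330 [104  84  64  53  59  79  97 108 113 118 130 145 162 172 176] [164 145 116 101 106 120 120 123 138 158 167 171 172 173 172 172 173]
rack 350 [105  89  77  84  94  93  83  81  89 105 124 141 158 170 175] [158 137 111 114 139 159 156 128  90  72  89 111 137 157 167 172 173]
rack 400 [140 117 103 114 128 122 106 112 137 148 132 109 111 138 165] [148 122  99  99 119 134 128 110 108 132 153 159 140 114 108 128 153]
rack 430 [ 89  76  65  67  71  74  84 108 132 141 129 111 116 140 165] [143 117 108 128 150 147 129 102  96 115 135 145 130 112 117 143 168]
rack -0.03 -0.055 [158. 377.] [157. 470.]
rack -0.03 0.055 [129. 317.] [129. 406.]
rack 0.03 -0.055 [241. 371.] [237. 463.]
rack 0.03 0.055 [207. 312.] [205. 400.]
```

>>> {"fn": "send_rows", "kwargs": {
  "increments": [
    [[0.003, 0, 0, 0.1, 1, -0.5, 0.04], [0.002, 0.001, 0.02, 0, 0, 0, 0.04], [0, 0, 0.015, 0, 0, 0, 0.04], [0, 0, 0, 0, 0, 0, 0.04], [0, 0, 0, 0, 0, 0, 0.04]]
  ]
}}

```text
time: 19.38
tcp_pos: [0.6296, 0.1229, 0.2398]
orientation: [-3.141, -0.015, 3.052]
contact_force: [0.2, -0.4, -1.6]
gripper_width: 0.056
```

```bash
python3 - <<'E'
from h import *
s=r.state();print(s["tcp_pos"].round(4),s["orientation"].round(4))
snap("side","s7.png",(290,60,420,220),4)
im=cv2.imread("pics/s7.png");im=cv2.cvtColor(im,cv2.COLOR_BGR2GRAY).astype(int)
for y in (200,230,260,285,310,330): print(y,im[y-2:y+3,150:186:3].mean(0).round().astype(int),im[y-2:y+3,216:252:3].mean(0).round().astype(int))
E
```

```text
[0.6296 0.1229 0.2398] [-3.1409 -0.0152  3.0516]
200 [113 105 101  99  98 101 109 112 111 114 113 112] [141 142 142 139 133 128 125 124 124 125 125 125]
230 [124 111 102  99  99 102 107 111 112 113 113 113] [143 143 147 153 163 172 175 174 175 176 175 175]
260 [ 90  93  97  99 100 103 108 112 113 113 113 113] [144 144 147 154 163 170 173 174 174 174 173 174]
285 [ 92  96  98  98 101 103 108 113 114 115 115 116] [143 146 151 158 168 175 177 177 177 177 177 176]
310 [100  98  97 100 108 119 130 137 140 141 142 142] [143 146 153 161 170 174 174 174 174 175 175 174]
330 [111 109 106 105 109 119 131 139 139 139 139 139] [137 139 144 154 163 170 173 173 173 173 172 173]
```

View pics/s7.png

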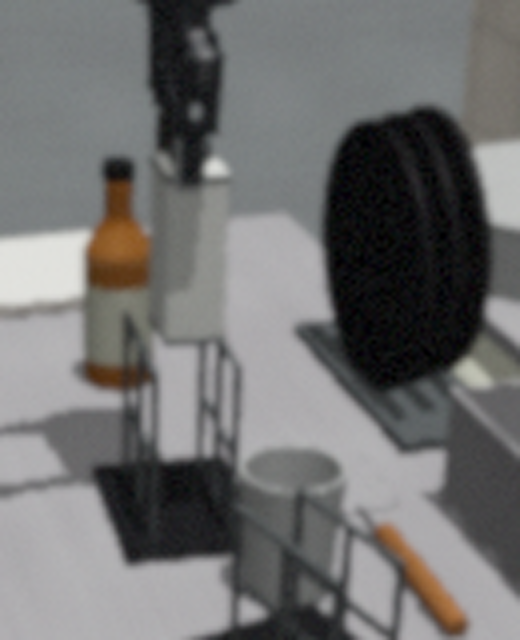

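>>> {"fn": "send_rows", "kwargs": {
  "increments": [
    [[0.0035, 0.001, 0, 0, 0.4, 0, 0.04], [0, 0, 0.008, 0, 0, 0, 0.04], [0, 0, 0.008, 0, 0, 0, 0.04], [0, 0, 0, 0, 0, 0, 0.04]]
  ]
}}

```text
time: 19.92
tcp_pos: [0.625, 0.1241, 0.222]
orientation: [-3.14, -0.025, 3.052]
contact_force: [0.6, 0.5, -2.3]
gripper_width: 0.0564
```

>>> {"fn": "send_rows", "kwargs": {
  "increments": [
    [[0, 0, 0.008, 0, 0, 0, 0.04], [0, 0, 0.008, 0, 0, 0, 0.04], [0, 0, 0, 0, 0, 0, 0.04]]
  ]
}}

```text
time: 20.3
tcp_pos: [0.6246, 0.1241, 0.2061]
orientation: [-3.14, -0.025, 3.052]
contact_force: [0.4, 0.2, -2.1]
gripper_width: 0.0558
```

>>> {"fn": "send_rows", "kwargs": {
  "increments": [
    [[-0.0004, 0, 0.012, 0, 0, 0, 0.04], [-0.0003, 0, 0.012, 0, 0, 0, 0.04], [-0.0003, 0, 0.012, 0, 0, 0, 0.04], [0, 0, 0, 0, 0, 0, 0.04]]
  ]
}}

```text
time: 20.8
tcp_pos: [0.6245, 0.124, 0.1696]
orientation: [-3.14, -0.026, 3.052]
contact_force: [-0.6, -0.4, -2.4]
gripper_width: 0.0564
```

>>> {"fn": "send_rows", "kwargs": {
  "increments": [
    [[-0.0003, 0, 0.012, 0, 0, 0, 0.04], [-0.0003, 0, 0.012, 0, 0, 0, 0.04], [-0.0003, 0, 0.012, 0, 0, 0, 0.04], [0, 0, 0, 0, 0, 0, 0.04]]
  ]
}}

```text
time: 21.3
tcp_pos: [0.6246, 0.124, 0.1337]
orientation: [-3.14, -0.026, 3.052]
contact_force: [0.0, 0.1, -2.5]
gripper_width: 0.056
```

>>> {"fn": "send_rows", "kwargs": {
  "increments": [
    [[-0.0003, 0, 0.012, 0, 0, 0, 0.04], [-0.0003, 0, 0.012, 0, 0, 0, 0.04], [0, 0, 0.004, 0, 0, 0, 0.04], [0, 0, 0, 0, 0, 0, 0.04]]
  ]
}}

```text
time: 21.8
tcp_pos: [0.6252, 0.124, 0.1068]
orientation: [-3.141, -0.024, 3.052]
contact_force: [-0.0, 0.7, -1.6]
gripper_width: 0.056
```

Contact is predicted near 0.096, so I'll ease down.

>>> {"fn": "send_rows", "kwargs": {
  "increments": [
    [[0, 0, 0.006, 0, 0, 0, 0.04], [0, 0, 0, 0, 0, 0, 0.04]]
  ]
}}

```text
time: 22.05
tcp_pos: [0.625, 0.124, 0.1008]
orientation: [-3.141, -0.024, 3.052]
contact_force: [-0.3, -0.3, -2.2]
gripper_width: 0.0561
```

>>> {"fn": "send_rows", "kwargs": {
  "increments": [
    [[0, 0, 0.003, 0, 0, 0, 0.04], [0, 0, 0, 0, 0, 0, 0.04]]
  ]
}}

```text
time: 22.3
tcp_pos: [0.625, 0.1241, 0.098]
orientation: [-3.141, -0.023, 3.052]
contact_force: [0.6, 0.2, -2.3]
gripper_width: 0.0562
```

>>> {"fn": "send_rows", "kwargs": {
  "increments": [
    [[0, 0, 0.002, 0, 0, 0, 0.04], [0, 0, 0, 0, 0, 0, 0.04]]
  ]
}}

```text
time: 22.55
tcp_pos: [0.6253, 0.1241, 0.0966]
orientation: [-3.141, -0.022, 3.052]
contact_force: [-0.7, 0.2, 0.4]
gripper_width: 0.056
```

>>> {"fn": "send_rows", "kwargs": {
  "increments": [
    [[0, 0, 0.002, 0, 0, 0, 0.04], [0, 0, 0, 0, 0, 0, 0.04]]
  ]
}}

```text
time: 22.8
tcp_pos: [0.6258, 0.124, 0.0965]
orientation: [-3.141, -0.02, 3.052]
contact_force: [-2.9, -0.4, 10.2]
gripper_width: 0.0561
```

>>> {"fn": "send_rows", "kwargs": {
  "increments": [
    [[0, 0, -0.0015, 0, 0, 0, 0.04], [0, 0, 0, 0, 0, 0, 0.065], [0, 0, 0, 0, 0, 0, 0.0854], [0, 0, 0, 0, 0, 0, 0.0854], [0, 0, 0, 0, 0, 0, 0.0854], [0, 0, -0.05, 0, 0, 0, 0.0854], [0, 0, -0.06, 0, 0, 0, 0.0854], [0, 0, -0.06, 0, 1, 0, 0.0854]]
  ]
}}

```text
time: 23.8
tcp_pos: [0.6286, 0.1239, 0.2676]
orientation: [-3.141, -0.041, 3.052]
contact_force: [1.6, 0.8, 0.4]
gripper_width: 0.0853
```

```bash
python3 - <<'E'
from plan import *
from h import *
import fit as F
base=[(.055,.075,.01),(-.055,-.075,.01),(-.055,.075,.01)];hx,h=.024,.117
hoop=[(hx,-.058,h-.003),(-hx,.058,h-.003),(-hx,-.058,h-.003)]
F.fit("narrow R",base+hoop,[(432,92),(607,162),(455,198),(583,58),(472,136),(598,108)],(.65,-.12,.2))
p,R,q=cur();print(p.round(4))
o=np.array([.4794,-.2602,0])
for sgn,qs in((1,[-.5,.7,1.3,-.3,1.5,2.0]),(-1,[-.5,.7,1.3,-.3,1.5,-1.1])):
  yaw0=-54.4 if sgn>0 else 125.6
  c=np.radians(-54.4);C=np.array([np.cos(c),np.sin(c),0])
  R1=rot(yaw0,-30*sgn);q1,e=ik(tcp(o+.012*C+[0,0,.024],R1),R1,qs);print("pick",sgn,q1.round(2),round(e,4))
  for cy in(-54.4,-30,-10,10,30,60):
    R2=rot(cy+(0 if sgn>0 else 180),60*sgn)
    for pos in([.46,-.2],[.42,-.18]):
      q2,e=ik(tcp([*pos,.06],R2),R2,q1);print(cy,pos,q2.round(2),round(e,4))
E
```

```text
wide model on L [ 0.6347  0.1222 -0.0907] yaw deg -5.2 rms px 0.92
wide model on R [ 0.6428 -0.1209  0.2512] yaw deg 14.4 rms px 2.8
narrow model on L [ 0.64    0.1254 -0.0939] yaw deg -5.4 rms px 1.88
narrow model on R [ 0.6477 -0.1225  0.2477] yaw deg 14.2 rms px 1.86
thick [0.4621 0.2463 1.4231] yaw deg 81.5 rms px 0.38
thin [ 0.4794 -0.2602 -0.9492] yaw deg -54.4 rms px 0.85
beaker rim [ 0.674 -0.007  0.1  ]
salt [ 0.4   -0.052  0.075]
narrow R [ 0.6491 -0.1247  0.242 ] yaw deg 13.9 rms px 0.64
[0.6286 0.1239 0.2676]
pick 1 [-0.71  0.91  1.2   0.12  1.55  1.77] 0.0
-54.4 [0.46, -0.2] [-0.36  0.3   2.09 -1.    0.4   3.04] 0.4832
-54.4 [0.42, -0.18] [-0.37  0.19  2.2  -1.    0.37  3.02] 0.4986
-30 [0.46, -0.2] [-0.61  0.8   2.62  3.06  1.32 -1.6 ] 0.0
-30 [0.42, -0.18] [-0.6   0.85  2.7   3.09  1.43 -1.6 ] 0.043
-10 [0.46, -0.2] [-1.01  0.78  2.58  2.39  1.2  -1.74] 0.0
-10 [0.42, -0.18] [-1.13  0.87  2.7   2.32  1.32 -1.93] 0.0091
10 [0.46, -0.2] [-1.17  0.72  2.38  1.77  1.04 -1.53] 0.0
10 [0.42, -0.18] [-1.28  0.74  2.49  1.74  1.06 -1.68] 0.0
30 [0.46, -0.2] [-1.19  0.73  2.13 
[... 290 characters left out ...]
    0.4  -0.1 ] 0.4832
-54.4 [0.42, -0.18] [-0.37  0.19  2.2  -1.    0.37 -0.12] 0.4986
-30 [0.46, -0.2] [-0.77  0.2   2.25  1.38  0.28 -3.11] 0.4693
-30 [0.42, -0.18] [-0.8   0.08  2.36  1.36  0.28 -3.11] 0.4764
-10 [0.46, -0.2] [-0.69  0.24  2.2   1.2   0.3  -3.11] 0.4684
-10 [0.42, -0.18] [-0.71  0.13  2.3   1.19  0.29 -3.11] 0.4848
10 [0.46, -0.2] [-0.78  0.3   2.06  0.93  0.6  -3.11] 0.5322
10 [0.42, -0.18] [-0.78  0.2   2.17  0.92  0.57 -3.11] 0.5548
30 [0.46, -0.2] [-0.79  0.42  1.86  0.74  0.9  -3.11] 0.6179
30 [0.42, -0.18] [-0.79  0.32  1.98  0.72  0.85 -3.11] 0.6457
60 [0.46, -0.2] [-1.08  0.83  1.74  0.84  1.4   2.06] 0.0
60 [0.42, -0.18] [-1.13  0.8   1.85  0.81  1.36  1.98] 0.0
```

```bash
python3 - <<'E' | grep -v "model on"
from plan import *
from h import *
for n,u,v,z in(("can",592,342,.11),("bluec",488,350,.01),("bluehoopL",452,336,.147),("blueR",530,346,.147),("jar",572,182,.1),("brown",580,272,.03)): print(n,px2w("top",u/1.25,v/1.25,z).round(3))
p,R,q=cur()
o=np.array([.4794,-.2602,0]);c=np.radians(-54.4);C=np.array([np.cos(c),np.sin(c),0])
R1=rot(-54.4,-30);g=o+.012*C+[0,0,.024]
q1,e=ik(tcp(g+[0,0,.1],R1),R1,[-.71,.8,1.2,.12,1.6,1.77]);print("hover",q1.round(2),e)
for cy in(60,75,90):
  for pos in([.5,-.1],[.5,-.13]):
    R2=rot(cy,60);q2,e=ik(tcp([*pos,.06],R2),R2,[-1,.8,1.7,.8,1.4,-1.1]);print(cy,pos,q2.round(2),round(e,4))
# travel: yaw decreasing 230 deg vertical then tilt
R0=rot(60,0);pm=np.array([.52,-.05,.30])
P,RR,Q=seg(p,R,pm,R0,q,.0854,name="A")
P,RR,Q=seg(P,RR,tcp(g+[0,0,.1],R1),R1,Q,.0854,name="B")
E
```

```text
can [ 0.329 -0.391  0.11 ]
bluec [ 0.303 -0.202  0.01 ]
bluehoopL [ 0.337 -0.112  0.147]
blueR [ 0.321 -0.26   0.147]
jar [ 0.659 -0.367  0.1  ]
brown [ 0.476 -0.401  0.03 ]
hover [-0.71  0.79  1.13  0.12  1.72  1.79] 3.42050597951325e-13
60 [0.5, -0.1] [-0.91  0.79  1.88  1.    1.27 -1.11] 0.0
60 [0.5, -0.13] [-0.95  0.8   1.82  0.96  1.31 -1.09] 0.0
75 [0.5, -0.1] [-0.85  0.85  1.68  0.82  1.44 -1.07] 0.0
75 [0.5, -0.13] [-0.88  0.87  1.62  0.79  1.48 -1.05] 0.0
90 [0.5, -0.1] [-0.77  0.91  1.49  0.67  1.61 -1.06] 0.0
90 [0.5, -0.13] [-0.8   0.94  1.43  0.65  1.65 -1.06] 0.0
-- A n=12
   q [ 0.05  0.54  1.04  0.01  1.6  -1.26] err 0.0 dq 0.14
   q [-0.24  0.28  1.35 -0.    1.51  0.28] err 0.0 dq 0.14
   worst 0.0
    [0.0078, -0.0152, -0.0024, -0.2, -0.1, 9.6, 0.0854]
    [0.0052, -0.0163, -0.0024, -0.2, -0.1, 9.6, 0.0854]
    [0.0024, -0.0169, -0.0025, -0.2, -0.1, 9.6, 0.0854]
    [-0.0005, -0.0171, -0.0026, -0.2, -0.1, 9.6, 0.0854]
    [-0.0033, -0.0168, -0.0026, -0.2, -0.1, 9.6, 0.0854]
    [-0.0061, -0.016, -0.0027, -0.2, -0.1, 9.6, 0.0854]
    [-0.0087, -0.0147, -0.0027, -0.2,
[... 381 characters left out ...]
1  0.79  1.13  0.12  1.72  1.79] err 0.0 dq 0.13
   worst 0.0
    [-0.0177, 0.0059, 0.0162, 2.5, -1.6, 9.3, 0.0854]
    [-0.0159, 0.0092, 0.0163, 2.5, -1.6, 9.3, 0.0854]
    [-0.0136, 0.0123, 0.0162, 2.5, -1.6, 9.3, 0.0854]
    [-0.0108, 0.0149, 0.0159, 2.5, -1.6, 9.3, 0.0854]
    [-0.0076, 0.017, 0.0154, 2.5, -1.6, 9.3, 0.0854]
    [-0.0042, 0.0185, 0.0148, 2.5, -1.6, 9.3, 0.0854]
    [-0.0005, 0.0194, 0.014, 2.5, -1.6, 9.3, 0.0854]
    [0.0032, 0.0197, 0.013, 2.5, -1.6, 9.3, 0.0854]
    [0.0068, 0.0194, 0.012, 2.5, -1.6, 9.3, 0.0854]
    [0.0104, 0.0184, 0.0109, 2.5, -1.6, 9.3, 0.0854]
    [0.0137, 0.0169, 0.0097, 2.5, -1.6, 9.3, 0.0854]
    [0.0166, 0.0147, 0.0085, 2.5, -1.6, 9.3, 0.0854]
```

>>> {"fn": "send_rows", "kwargs": {
  "increments": [
    [[0.0078, -0.0152, -0.0024, -0.2, -0.1, 9.6, 0.0854], [0.0052, -0.0163, -0.0024, -0.2, -0.1, 9.6, 0.0854], [0.0024, -0.0169, -0.0025, -0.2, -0.1, 9.6, 0.0854], [-0.0005, -0.0171, -0.0026, -0.2, -0.1, 9.6, 0.0854], [-0.0033, -0.0168, -0.0026, -0.2, -0.1, 9.6, 0.0854], [-0.0061, -0.016, -0.0027, -0.2, -0.1, 9.6, 0.0854], [-0.0087, -0.0147, -0.0027, -0.2, -0.1, 9.6, 0.0854], [-0.011, -0.0131, -0.0027, -0.2, -0.1, 9.6, 0.0854]]
  ]
}}

```text
time: 24.8
tcp_pos: [0.5561, 0.0076, 0.2874]
orientation: [-3.13, -0.014, 1.705]
contact_force: [-0.4, 0.4, 0.8]
gripper_width: 0.0854
```

>>> {"fn": "send_rows", "kwargs": {
  "increments": [
    [[-0.013, -0.0111, -0.0027, -0.2, -0.1, 9.6, 0.0854], [-0.0147, -0.0087, -0.0028, -0.2, -0.1, 9.6, 0.0854], [-0.016, -0.0062, -0.0027, -0.2, -0.1, 9.6, 0.0854], [-0.0168, -0.0034, -0.0027, -0.2, -0.1, 9.6, 0.0854], [-0.0177, 0.0059, 0.0162, 2.5, -1.6, 9.3, 0.0854], [-0.0159, 0.0092, 0.0163, 2.5, -1.6, 9.3, 0.0854], [-0.0136, 0.0123, 0.0162, 2.5, -1.6, 9.3, 0.0854], [-0.0108, 0.0149, 0.0159, 2.5, -1.6, 9.3, 0.0854]]
  ]
}}

```text
time: 25.8
tcp_pos: [0.5044, -0.1223, 0.2327]
orientation: [-3.009, 0.16, 0.395]
contact_force: [-0.1, 0.8, 0.6]
gripper_width: 0.0854
```

>>> {"fn": "send_rows", "kwargs": {
  "increments": [
    [[-0.0076, 0.017, 0.0154, 2.5, -1.6, 9.3, 0.0854], [-0.0042, 0.0185, 0.0148, 2.5, -1.6, 9.3, 0.0854], [-0.0005, 0.0194, 0.014, 2.5, -1.6, 9.3, 0.0854], [0.0032, 0.0197, 0.013, 2.5, -1.6, 9.3, 0.0854], [0.0068, 0.0194, 0.012, 2.5, -1.6, 9.3, 0.0854], [0.0104, 0.0184, 0.0109, 2.5, -1.6, 9.3, 0.0854], [0.0137, 0.0169, 0.0097, 2.5, -1.6, 9.3, 0.0854], [0.0166, 0.0147, 0.0085, 2.5, -1.6, 9.3, 0.0854]]
  ]
}}

```text
time: 26.8
tcp_pos: [0.4788, -0.2616, 0.1039]
orientation: [-3.142, 0.529, -0.966]
contact_force: [0.6, -0.1, -1.0]
gripper_width: 0.0857
```

```bash
python3 - <<'E'
from plan import *
p,R,q=cur();print(p.round(4))
o=np.array([.4794,-.2602,0]);c=np.radians(-54.4);C=np.array([np.cos(c),np.sin(c),0])
R1=rot(-54.4,-30);g=o+.012*C+[0,0,.022]
P,RR,Q=seg(p,R,tcp(g+[0,0,.06],R1),R1,q,.0854,name="fix")
P,RR,Q=seg(P,RR,tcp(g,R1),R1,Q,.0854,name="down",vmax=.03)
E
```

```text
[ 0.4788 -0.2616  0.1039]
-- fix n=1
   q [-0.71  0.84  1.17  0.12  1.65  1.79] err 0.0 dq 0.07
   worst 0.0
    [0.0208, -0.0013, 0.0323, -0.5, 0.3, -0.8, 0.0854]
-- down n=2
   q [-0.71  0.87  1.19  0.12  1.59  1.78] err 0.0 dq 0.05
   q [-0.71  0.91  1.2   0.12  1.54  1.77] err 0.0 dq 0.05
   worst 0.0
    [0.015, -0.0, 0.026, 0.0, 0.0, 0.0, 0.0854]
    [0.015, -0.0, 0.026, 0.0, 0.0, 0.0, 0.0854]
```

>>> {"fn": "send_rows", "kwargs": {
  "increments": [
    [[0.0208, -0.0013, 0.0323, -0.5, 0.3, -0.8, 0.0854], [0.015, 0, 0.026, 0, 0, 0, 0.0854], [0.015, 0, 0.026, 0, 0, 0, 0.0854], [0, 0, 0, 0, 0, 0, 0.0854], [0, 0, 0, 0, 0, 0, 0.05], [0, 0, 0, 0, 0, 0, 0.03], [0, 0, 0, 0, 0, 0, 0.03], [0, 0, 0, 0, 0, 0, 0.03]]
  ]
}}

```text
time: 27.8
tcp_pos: [0.4818, -0.2625, 0.0082]
orientation: [-3.139, 0.519, -0.943]
contact_force: [1.0, -1.3, 5.5]
gripper_width: 0.0415
```

>>> {"fn": "send_rows", "kwargs": {
  "increments": [
    [[0, 0, 0, 0, 0, 0, 0.03], [0, 0, 0, 0, 0, 0, 0.03], [0, 0, 0, 0, 0, 0, 0.03]]
  ]
}}

```text
time: 28.18
tcp_pos: [0.4818, -0.2625, 0.0082]
orientation: [-3.139, 0.519, -0.943]
contact_force: [0.3, -0.6, 6.0]
gripper_width: 0.0416
```

```bash
python3 - <<'E'
from plan import *
p,R,q=cur();g=p-R.apply([0,0,.019]);print("grasp",g.round(4),R.as_euler('xyz').round(4))
c=np.radians(-54.4);C=np.array([np.cos(c),np.sin(c),0]);print("gx",(g-[.4794,-.2602,0])@C)
R1=rot(-54.4,-30)
P,RR,Q=seg(p,R,p+[0,0,.13],R1,q,.03,name="lift",vmax=.045)
R2=rot(75,-5)
P,RR,Q=seg(P,RR,tcp([.5,-.17,.15],R2),R2,Q,.03,name="yaw")
R3=rot(75,60)
P,RR,Q=seg(P,RR,tcp([.5,-.12,.08],R3),R3,Q,.03,name="tilt")
E
```

```text
grasp [ 0.4873 -0.2701  0.0247] [-3.1394  0.5195 -0.9429]
gx 0.01270276612495024
-- lift n=3
   q [-0.71  0.85  1.18  0.12  1.62  1.78] err 0.0 dq 0.08
   q [-0.71  0.77  1.1   0.12  1.79  1.8 ] err 0.0 dq 0.09
   worst 0.0
    [-0.0215, -0.0001, -0.0376, 0.0, -0.1, 0.1, 0.03]
    [-0.0216, -0.0001, -0.0376, 0.0, -0.1, 0.1, 0.03]
    [-0.0216, -0.0, -0.0376, 0.0, -0.1, 0.1, 0.03]
-- yaw n=14
   q [-0.68  0.76  1.11  0.08  1.77  1.67] err 0.0 dq 0.13
   q [-0.42  0.42  1.63 -0.1   1.08 -0.11] err 0.0 dq 0.16
   worst 0.0
    [-0.004, -0.004, 0.0029, -2.8, 1.0, -8.9, 0.03]
    [-0.0033, -0.0048, 0.0026, -2.8, 1.0, -8.9, 0.03]
    [-0.0024, -0.0054, 0.0022, -2.8, 1.0, -8.9, 0.03]
    [-0.0014, -0.0058, 0.0019, -2.8, 1.0, -8.9, 0.03]
    [-0.0004, -0.0061, 0.0015, -2.8, 1.0, -8.9, 0.03]
    [0.0007, -0.0062, 0.0012, -2.8, 1.0, -8.9, 0.03]
    [0.0018, -0.0061, 0.0008, -2.8, 1.0, -8.9, 0.03]
    [0.0028, -0.0059, 0.0005, -2.8, 1.0, -8.9, 0.03]
    [0.0038, -0.0054, 0.0003, -2.8, 1.0, -8.9, 0.03]
    [0.0048, -0.0048, 0.0, -2.8, 1.0, -8.9, 0.03]
    [0.0056, -0.0041, -0.0001, -2.8, 1.0, -8.9, 0.03]
    [0.0063, -0.0032, -0.0003, -2.8, 1.0, -8.9, 0.03]
    [0.0069, -0.0022, -0.0003, -2.8, 1.0, -8.9, 0.03]
    [0.0073, -0.0012, -0.0004, -2.8, 1.0, -8.9, 0.03]
-- tilt n=7
   q [-0.51  0.43  1.64  0.08  1.09 -0.28] err 0.0 dq 0.18
   q [-0.87  0.83  1.64  0.79  1.49 -1.03] err 0.0 dq 0.1
   worst 0.0
    [0.0108, -0.0018, 0.0091, -0.0, 9.3, 0.0, 0.03]
    [0.0092, -0.0018, 0.0102, 0.0, 9.3, 0.0, 0.03]
    [0.0074, -0.0018, 0.0111, -0.0, 9.3, 0.0, 0.03]
    [0.0055, -0.0018, 0.0116, 0.0, 9.3, 0.0, 0.03]
    [0.0036, -0.0018, 0.0119, 0.0, 9.3, -0.0, 0.03]
    [0.0016, -0.0018, 0.0118, 0.0, 9.3, 0.0, 0.03]
    [-0.0003, -0.0018, 0.0114, -0.0, 9.3, -0.0, 0.03]
```

>>> {"fn": "send_rows", "kwargs": {
  "increments": [
    [[-0.0215, 0, -0.0376, 0, 0, 0, 0.03], [-0.0216, 0, -0.0376, 0, 0, 0, 0.03], [-0.0216, 0, -0.0376, 0, 0, 0, 0.03], [-0.004, -0.004, 0.0029, -2.8, 1, -8.9, 0.03], [-0.0033, -0.0048, 0.0026, -2.8, 1, -8.9, 0.03], [-0.0024, -0.0054, 0.0022, -2.8, 1, -8.9, 0.03], [-0.0014, -0.0058, 0.0019, -2.8, 1, -8.9, 0.03], [-0.0004, -0.0061, 0.0015, -2.8, 1, -8.9, 0.03]]
  ]
}}

```text
time: 29.18
tcp_pos: [0.4844, -0.2304, 0.1342]
orientation: [-3.007, 0.371, -0.083]
contact_force: [0.4, 0.2, -1.0]
gripper_width: 0.0411
```

>>> {"fn": "send_rows", "kwargs": {
  "increments": [
    [[0.0007, -0.0062, 0.0012, -2.8, 1, -8.9, 0.03], [0.0018, -0.0061, 0.0008, -2.8, 1, -8.9, 0.03], [0.0028, -0.0059, 0.0005, -2.8, 1, -8.9, 0.03], [0.0038, -0.0054, 0.0003, -2.8, 1, -8.9, 0.03], [0.0048, -0.0048, 0, -2.8, 1, -8.9, 0.03], [0.0056, -0.0041, -0.0001, -2.8, 1, -8.9, 0.03], [0.0063, -0.0032, -0.0003, -2.8, 1, -8.9, 0.03], [0.0069, -0.0022, -0.0003, -2.8, 1, -8.9, 0.03]]
  ]
}}

```text
time: 30.18
tcp_pos: [0.4962, -0.1777, 0.1305]
orientation: [-3.12, 0.099, 1.172]
contact_force: [0.3, -0.2, -1.9]
gripper_width: 0.0409
```

```bash
python3 - <<'E'
from plan import *
p,R,q=cur();print(p.round(4),(p-R.apply([0,0,.019])).round(3),R.as_euler('xyz').round(3))
R3=rot(75,60)
P,RR,Q=seg(p,R,tcp([.5,-.12,.08],R3),R3,q,.03,name="tilt")
E
```

```text
[ 0.4962 -0.1777  0.1305] [ 0.497 -0.176  0.149] [-3.12   0.099  1.172]
-- tilt n=7
   q [-0.51  0.44  1.62  0.07  1.11 -0.16] err 0.0 dq 0.18
   q [-0.87  0.83  1.64  0.79  1.49 -1.03] err 0.0 dq 0.1
   worst 0.0
    [0.0116, -0.0027, 0.0089, 0.4, 9.4, -1.2, 0.03]
    [0.01, -0.0025, 0.0102, 0.4, 9.4, -1.2, 0.03]
    [0.0083, -0.0023, 0.0112, 0.4, 9.4, -1.2, 0.03]
    [0.0064, -0.0021, 0.0119, 0.4, 9.4, -1.2, 0.03]
    [0.0044, -0.002, 0.0123, 0.4, 9.4, -1.2, 0.03]
    [0.0024, -0.0019, 0.0124, 0.4, 9.4, -1.2, 0.03]
    [0.0004, -0.0019, 0.0121, 0.4, 9.4, -1.2, 0.03]
```

>>> {"fn": "send_rows", "kwargs": {
  "increments": [
    [[0.0116, -0.0027, 0.0089, 0.4, 9.4, -1.2, 0.03], [0.01, -0.0025, 0.0102, 0.4, 9.4, -1.2, 0.03], [0.0083, -0.0023, 0.0112, 0.4, 9.4, -1.2, 0.03], [0.0064, -0.0021, 0.0119, 0.4, 9.4, -1.2, 0.03], [0.0044, -0.002, 0.0123, 0.4, 9.4, -1.2, 0.03], [0.0024, -0.0019, 0.0124, 0.4, 9.4, -1.2, 0.03], [0.0004, -0.0019, 0.0121, 0.4, 9.4, -1.2, 0.03], [0, 0, 0, 0, 0, 0, 0.03]]
  ]
}}

```text
time: 31.18
tcp_pos: [0.5033, -0.1046, 0.0675]
orientation: [-3.128, -1.054, 1.296]
contact_force: [0.9, 0.1, -0.9]
gripper_width: 0.0407
```

```bash
python3 - <<'E'
from plan import *
from h import *
p,R,q=cur();print(p.round(4),(p-R.apply([0,0,.019])).round(4),R.as_euler('xyz').round(3))
T=imaging.read_camera("top")[:,:,::-1][100:220,230:400]; S=imaging.read_camera("side")[:,:,::-1][90:270,270:420]
cv2.imwrite("pics/c8.png",np.hstack([cv2.resize(S,None,fx=3.2,fy=3.2,interpolation=2),cv2.resize(np.vstack([T,np.zeros((82,170,3),np.uint8)])[:180],None,fx=1.8,fy=3.2,interpolation=2)])[:, :790])
cv2.imwrite("pics/Sraw.png",S);cv2.imwrite("pics/Traw.png",T)
E
```

```text
[ 0.5033 -0.1046  0.0675] [ 0.4991 -0.1206  0.0768] [-3.128 -1.054  1.296]
```

View pics/c8.png

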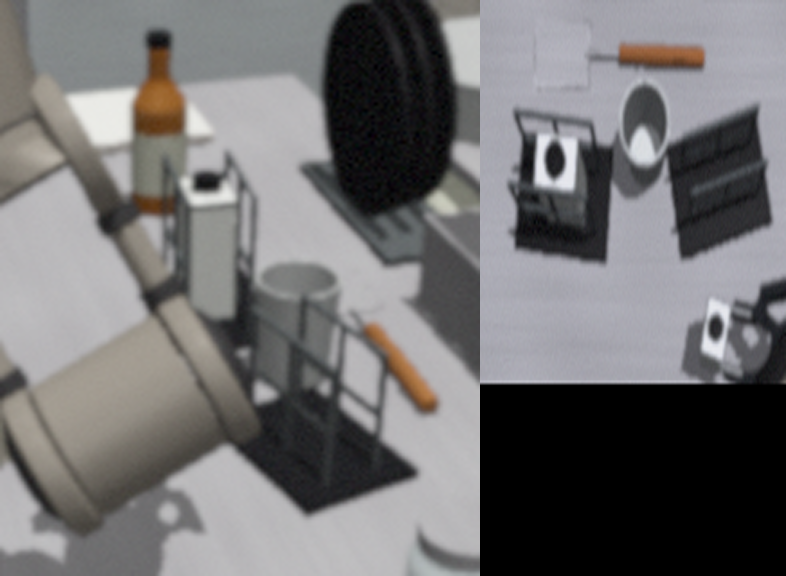

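>>> {"fn": "send_rows", "kwargs": {
  "increments": [
    [[-0.006, 0, 0.0035, -0.3, 0, 0, 0.03], [-0.006, 0, 0.0035, -0.3, 0, 0, 0.03], [0, 0, 0, 0, 0, 0, 0.03]]
  ]
}}

```text
time: 31.65
tcp_pos: [0.5044, -0.1038, 0.0563]
orientation: [3.133, -1.052, 1.308]
contact_force: [-0.1, 0.3, -1.4]
gripper_width: 0.0412
```

>>> {"fn": "send_rows", "kwargs": {
  "increments": [
    [[-0.0017, 0, 0.001, 0, 0, 0, 0.03], [0, 0, 0, 0, 0, 0, 0.03]]
  ]
}}

```text
time: 31.9
tcp_pos: [0.5044, -0.1041, 0.0541]
orientation: [3.133, -1.053, 1.307]
contact_force: [-2.2, 0.6, -1.6]
gripper_width: 0.0409
```

>>> {"fn": "send_rows", "kwargs": {
  "increments": [
    [[-0.0013, 0, 0.0008, 0, 0, 0, 0.03], [0, 0, 0, 0, 0, 0, 0.03]]
  ]
}}

```text
time: 32.15
tcp_pos: [0.5044, -0.1041, 0.0525]
orientation: [3.134, -1.053, 1.307]
contact_force: [0.6, 0.4, -1.0]
gripper_width: 0.0408
```

>>> {"fn": "send_rows", "kwargs": {
  "increments": [
    [[-0.0013, 0, 0.0008, 0, 0, 0, 0.03], [0, 0, 0, 0, 0, 0, 0.03]]
  ]
}}

```text
time: 32.4
tcp_pos: [0.5047, -0.1042, 0.0516]
orientation: [3.132, -1.053, 1.308]
contact_force: [-1.1, -1.5, 4.9]
gripper_width: 0.041
```

>>> {"fn": "send_rows", "kwargs": {
  "increments": [
    [[-0.0013, 0, 0.0008, 0, 0, 0, 0.03], [0, 0, 0, 0, 0, 0, 0.03]]
  ]
}}

```text
time: 32.65
tcp_pos: [0.5049, -0.1043, 0.0513]
orientation: [3.13, -1.055, 1.31]
contact_force: [-1.3, -4.2, 11.5]
gripper_width: 0.041
```

>>> {"fn": "send_rows", "kwargs": {
  "increments": [
    [[0.0009, 0, -0.0005, 0, 0, 0, 0.03], [0, 0, 0, 0, 0, 0, 0.05], [0, 0, 0, 0, 0, 0, 0.07], [0, 0, 0, 0, 0, 0, 0.0854], [0, 0, 0, 0, 0, 0, 0.0854], [0, 0, 0, 0, 0, 0, 0.0854], [0, 0, -0.02, 0, 0, 0, 0.0854], [0, 0, -0.03, 0, 0, 0, 0.0854]]
  ]
}}

```text
time: 33.65
tcp_pos: [0.4923, -0.1466, 0.076]
orientation: [3.135, -1.053, 1.307]
contact_force: [0.5, 0.2, -0.5]
gripper_width: 0.0853
```

>>> {"fn": "send_rows", "kwargs": {
  "increments": [
    [[0.013, 0, -0.0375, 0, 0, 0, 0.0854], [0.013, 0, -0.0375, 0, 0, 0, 0.0854]]
  ]
}}

```text
time: 33.9
tcp_pos: [0.4778, -0.198, 0.1364]
orientation: [3.134, -1.052, 1.306]
contact_force: [1.0, -0.2, -0.4]
gripper_width: 0.0854
```

```bash
python3 - <<'E'
from plan import *
from h import *
p,R,q=cur();print(p.round(4))
R3=rot(75,0)
P,RR,Q=seg(p,R,np.array([.503,-.1118,.20]),R3,q,.0854,name="above")
P,RR,Q=seg(P,RR,np.array([.503,-.1118,.054]),R3,Q,.0854,name="down",vmax=.05)
P,RR,Q=seg(P,RR,np.array([.503,-.1118,.21]),R3,Q,.03,name="lift")
R4=rot(13.9,0)
P,RR,Q=seg(P,RR,np.array([.6485,-.1245,.21]),R4,Q,.03,name="over")
im=imaging.read_camera("top");T=im[150:230,320:420,::-1];cv2.imwrite("pics/T9.png",T)
# white top of thin tin blob
c=w2px("top",[.503,-.1118,.095]);print("expect top centre px",c.round(1), "cap", w2px("top",[.503,-.1118,.107]).round(1))
u,v=c.round().astype(int);print(im[v-9:v+10,u-9:u+10].min(2))
E
```

```text
[ 0.4778 -0.198   0.1364]
-- above n=7
   q [-0.95  0.68  1.52  0.66  1.6  -0.89] err 0.0 dq 0.1
   q [-0.37  0.33  1.56  0.    1.25 -0.11] err 0.0 dq 0.17
   worst 0.0
    [0.0138, 0.0002, 0.0078, 0.1, -8.6, -0.1, 0.0854]
    [0.0148, 0.0002, 0.0052, 0.1, -8.6, -0.1, 0.0854]
    [0.0154, 0.0002, 0.0025, 0.1, -8.6, -0.1, 0.0854]
    [0.0156, 0.0003, -0.0002, 0.1, -8.6, -0.1, 0.0854]
    [0.0154, 0.0003, -0.003, 0.1, -8.6, -0.1, 0.0854]
    [0.0148, 0.0003, -0.0057, 0.1, -8.6, -0.1, 0.0854]
    [0.0137, 0.0003, -0.0083, 0.1, -8.6, -0.1, 0.0854]
-- down n=3
   q [-0.37  0.37  1.63 -0.    1.13 -0.11] err 0.0 dq 0.12
   q [-0.37  0.5   1.75 -0.    0.9  -0.11] err 0.0 dq 0.12
   worst 0.0
    [0.0, -0.0, 0.0487, 0.0, 0.0, 0.0, 0.0854]
    [0.0, -0.0, 0.0487, 0.0, 0.0, 0.0, 0.0854]
    [0.0, -0.0, 0.0487, 0.0, 0.0, 0.0, 0.0854]
-- lift n=3
   q [-0.37  0.43  1.69 -0.    1.02 -0.11] err 0.0 dq 0.13
   q [-0.37  0.32  1.54  0.    1.28 -0.11] err 0.0 dq 0.13
   worst 0.0
    [0.0, 0.0, -0.052, 0.0, 0.0, 0.0, 0.03]
    [0.0, 0.0, -0.052, 0.0, 0.0, 0.0, 0.03]
    [0.0, 0.0, -0.052, 0.0, 0.0, 0.
[... 1386 characters left out ...]
 116  67  45  49  49  55  78 138 193 196 171
  162]
 [ 90  87  90 132 194 221 199 156 109  67  60  64  81 112 172 204 196 172
  168]
 [ 92  85  89 145 207 227 225 202 163 133 123 129 141 166 201 212 184 169
  170]
 [ 90  86 103 156 212 228 228 223 209 197 196 198 203 210 221 213 179 166
  168]
 [ 87  87 115 177 219 228 228 229 227 226 225 224 226 228 224 204 177 168
  170]
 [ 87  85 113 167 205 217 225 227 227 228 228 229 228 229 219 189 171 166
  169]
 [ 81  77  98 130 156 170 189 209 215 222 226 228 230 228 217 179 162 168
  166]
 [ 81  73  82  89  99 111 135 155 167 185 200 211 216 219 202 170 166 166
  168]
 [ 78  76  78  74  75  81  87  97 108 127 140 157 172 181 179 166 166 168
  169]]
```

>>> {"fn": "send_rows", "kwargs": {
  "increments": [
    [[0.0138, 0.0002, 0.0078, 0.1, -8.6, -0.1, 0.0854], [0.0148, 0.0002, 0.0052, 0.1, -8.6, -0.1, 0.0854], [0.0154, 0.0002, 0.0025, 0.1, -8.6, -0.1, 0.0854], [0.0156, 0.0003, -0.0002, 0.1, -8.6, -0.1, 0.0854], [0.0154, 0.0003, -0.003, 0.1, -8.6, -0.1, 0.0854], [0.0148, 0.0003, -0.0057, 0.1, -8.6, -0.1, 0.0854], [0.0137, 0.0003, -0.0083, 0.1, -8.6, -0.1, 0.0854], [0, 0, 0, 0, 0, 0, 0.0854]]
  ]
}}

```text
time: 34.95
tcp_pos: [0.5046, -0.1077, 0.2009]
orientation: [3.138, -0.001, 1.321]
contact_force: [-0.3, 0.7, 0.1]
gripper_width: 0.0855
```

```bash
python3 - <<'E'
from plan import *
p,R,q=cur();print(p.round(4),R.as_euler('xyz').round(4))
R3=rot(75,0)
P,RR,Q=seg(p,R,np.array([.503,-.113,.15]),R3,q,.0854,name="fix")
E
```

```text
[ 0.5046 -0.1077  0.2009] [ 3.1383e+00 -7.0000e-04  1.3207e+00]
-- fix n=1
   q [-0.37  0.38  1.63 -0.    1.13 -0.11] err 0.0 dq 0.12
   worst 0.0
    [-0.0056, -0.0004, 0.0509, 0.2, -0.0, 0.7, 0.0854]
```

>>> {"fn": "send_rows", "kwargs": {
  "increments": [
    [[-0.0056, -0.0004, 0.0509, 0.2, 0, 0.7, 0.0854], [0, 0, 0.049, 0, 0, 0, 0.0854], [0, 0, 0.047, 0, 0, 0, 0.0854], [0, 0, 0, 0, 0, 0, 0.0854], [0, 0, 0, 0, 0, 0, 0.05], [0, 0, 0, 0, 0, 0, 0.03], [0, 0, 0, 0, 0, 0, 0.03], [0, 0, 0, 0, 0, 0, 0.03]]
  ]
}}

```text
time: 35.95
tcp_pos: [0.5028, -0.1154, 0.0543]
orientation: [3.141, -0.001, 1.304]
contact_force: [-0.8, -0.9, 6.7]
gripper_width: 0.0441
```

>>> {"fn": "send_rows", "kwargs": {
  "increments": [
    [[0, 0, 0, 0, 0, 0, 0.03], [0, 0, 0, 0, 0, 0, 0.03], [0, 0, 0, 0, 0, 0, 0.03]]
  ]
}}

```text
time: 36.33
tcp_pos: [0.5028, -0.1154, 0.0543]
orientation: [3.141, -0.001, 1.304]
contact_force: [-0.7, -1.6, 5.4]
gripper_width: 0.0442
```

>>> {"fn": "send_rows", "kwargs": {
  "increments": [
    [[0, 0, -0.052, 0, 0, 0, 0.03], [0, 0, -0.052, 0, 0, 0, 0.03], [0, 0, -0.052, 0, 0, 0, 0.03], [0, 0, 0, 0, 0, 0, 0.03]]
  ]
}}

```text
time: 36.83
tcp_pos: [0.5042, -0.116, 0.2134]
orientation: [3.134, -0.001, 1.304]
contact_force: [-0.2, 0.1, -1.9]
gripper_width: 0.0443
```

>>> {"fn": "send_rows", "kwargs": {
  "increments": [
    [[0.0036, 0.0205, 0, 0, 0, 8.7, 0.03], [0.0067, 0.0198, 0, 0, 0, 8.7, 0.03], [0.0096, 0.0185, 0, 0, 0, 8.7, 0.03], [0.0123, 0.0168, 0, 0, 0, 8.7, 0.03], [0.0147, 0.0148, 0, 0, 0, 8.7, 0.03], [0.0168, 0.0124, 0, 0, 0, 8.7, 0.03], [0.0185, 0.0097, 0, 0, 0, 8.7, 0.03], [0, 0, 0, 0, 0, 0, 0.03]]
  ]
}}

```text
time: 37.83
tcp_pos: [0.6474, -0.1284, 0.2059]
orientation: [-3.137, 0.004, 0.242]
contact_force: [0.3, 0.7, -2.6]
gripper_width: 0.044
```

```bash
python3 - <<'E'
from plan import *
p,R,q=cur();print(p.round(4),R.as_euler('xyz').round(4))
seg(p,R,np.array([.6488,-.1245,p[2]]),rot(13.9,0),q,.03,name="fix")
E
```

```text
[ 0.6474 -0.1284  0.2059] [-3.137   0.0039  0.2424]
-- fix n=1
   q [-0.31  0.6   1.1   0.    1.44  1.02] err 0.0 dq 0.01
   worst 0.0
    [0.0023, -0.0034, 0.0, -0.3, 0.2, -0.0, 0.03]
```

>>> {"fn": "send_rows", "kwargs": {
  "increments": [
    [[0.0023, -0.0034, 0.01, -0.3, 0.2, 0, 0.03], [0, 0, 0.011, 0, 0, 0, 0.03], [0, 0, 0, 0, 0, 0, 0.03], [0, 0, 0, 0, 0, 0, 0.03]]
  ]
}}

```text
time: 38.33
tcp_pos: [0.6486, -0.1247, 0.1867]
orientation: [3.14, -0.001, 0.241]
contact_force: [-0.3, -1.1, -0.9]
gripper_width: 0.0443
```

```bash
python3 - <<'E'
from plan import *
from h import *
p,R,q=cur();print(p.round(4),R.as_euler('xyz').round(4))
yaw=np.radians(13.9);c,s=np.cos(yaw),np.sin(yaw)
f=lambda o,l:(w2px("side",[o[0]+c*l[0]-s*l[1],o[1]+s*l[0]+c*l[1],l[2]])-[319.6,99.6])*5
for a in(-.024,.024):
  for b in(-.055,.055): print("hoop",a,b,f([.6491,-.1247],(a,b,.114)).round())
z=p[2]-.0543
for a,b in((-.016,.023),(-.016,-.023),(.016,-.023)): print("tin",a,b,f(p,(a,b,z)).round(),f(p,(a,b,z+.09)).round())
snap("side","s10.png",(320,100,440,220),5)
E
```

```text
[ 0.6486 -0.1247  0.1867] [ 3.1397e+00 -1.4000e-03  2.4140e-01]
hoop -0.024 -0.055 [273. 530.]
hoop -0.024 0.055 [150. 435.]
hoop 0.024 -0.055 [354. 506.]
hoop 0.024 0.055 [227. 414.]
tin -0.016 0.023 [198. 426.] [206. 263.]
tin -0.016 -0.023 [250. 465.] [261. 298.]
tin 0.016 -0.023 [304. 449.] [316. 284.]
```

View pics/s10.png

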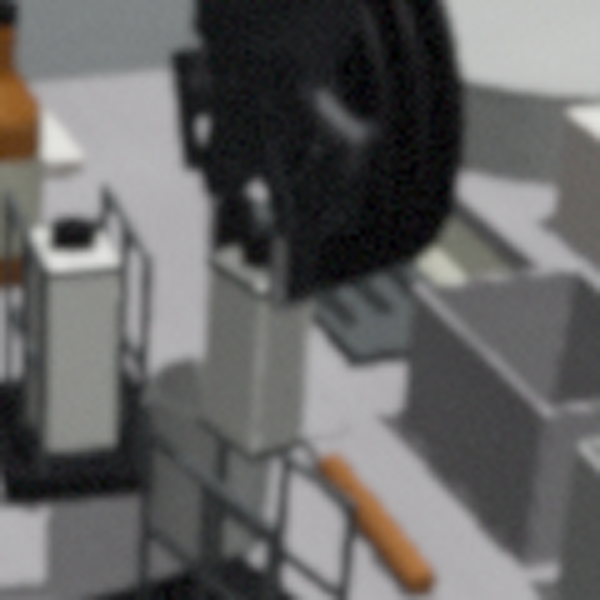

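```bash
python3 - <<'E'
from h import *
im=cv2.cvtColor(cv2.imread("pics/s10.png"),cv2.COLOR_BGR2GRAY).astype(float)
yaw=np.radians(13.9);c,s=np.cos(yaw),np.sin(yaw);p=[.6486,-.1247];z=.1867-.0543
f=lambda o,l:(w2px("side",[o[0]+c*l[0]-s*l[1],o[1]+s*l[0]+c*l[1],l[2]])-[319.6,99.6])*5
for y in(330,350,370,390,410,425):
    g=np.gradient(cv2.GaussianBlur(im[y-4:y+5].mean(0)[None],(0,0),2)[0])
    exp=[]
    for a,b in((-.016,.023),(-.016,-.023),(.016,-.023)):
        B,T=f(p,(a,b,z)),f(p,(a,b,z+.09));exp.append(B[0]+(y-B[1])/(T[1]-B[1])*(T[0]-B[0]))
    meas=[int(e-18+np.argmax(np.abs(g[int(e)-18:int(e)+18]))) for e in exp]
    print(y,np.round(exp),meas,[round(g[m],1) for m in meas])
print("px per 10mm x:",(f(p,(.005,0,z))-f(p,(-.005,0,z))).round(1))
E
```

```text
330 [203. 259. 313.] [206, 254, 322] [np.float64(-5.9), np.float64(1.9), np.float64(-6.0)]
350 [202. 258. 311.] [206, 254, 306] [np.float64(-5.7), np.float64(2.5), np.float64(4.9)]
370 [201. 256. 310.] [194, 253, 306] [np.float64(1.9), np.float64(2.5), np.float64(4.5)]
390 [200. 255. 308.] [201, 252, 304] [np.float64(1.1), np.float64(1.9), np.float64(4.8)]
410 [199. 254. 307.] [204, 250, 302] [np.float64(0.8), np.float64(2.0), np.float64(5.1)]
425 [198. 253. 305.] [211, 247, 302] [np.float64(1.8), np.float64(1.2), np.float64(4.9)]
px per 10mm x: [16.5 -4.7]
```

>>> {"fn": "send_rows", "kwargs": {
  "increments": [
    [[0.0015, 0, 0, 0, 0, 0, 0.03], [0, 0, 0.008, 0, 0, 0, 0.03], [0, 0, 0.006, 0, 0, 0, 0.03], [0, 0, 0.004, 0, 0, 0, 0.03], [0, 0, 0, 0, 0, 0, 0.03]]
  ]
}}

```text
time: 39.0
tcp_pos: [0.6499, -0.1243, 0.1678]
orientation: [3.14, -0.0, 0.241]
contact_force: [0.5, -0.1, -1.0]
gripper_width: 0.0443
```

>>> {"fn": "send_rows", "kwargs": {
  "increments": [
    [[0, 0, 0.005, 0, 0, 0, 0.03], [0, 0, 0.005, 0, 0, 0, 0.03], [0, 0, 0, 0, 0, 0, 0.03]]
  ]
}}

```text
time: 39.38
tcp_pos: [0.6499, -0.1243, 0.1578]
orientation: [3.14, -0.0, 0.241]
contact_force: [-0.4, 0.6, -1.7]
gripper_width: 0.0444
```

>>> {"fn": "send_rows", "kwargs": {
  "increments": [
    [[0, 0, 0.005, 0, 0, 0, 0.03], [0, 0, 0.005, 0, 0, 0, 0.03], [0, 0, 0, 0, 0, 0, 0.03]]
  ]
}}

```text
time: 39.75
tcp_pos: [0.6499, -0.1243, 0.1478]
orientation: [3.141, -0.0, 0.241]
contact_force: [0.0, 0.0, -1.4]
gripper_width: 0.0446
```

>>> {"fn": "send_rows", "kwargs": {
  "increments": [
    [[0, 0, 0.012, 0, 0, 0, 0.03], [0, 0, 0.012, 0, 0, 0, 0.03], [0, 0, 0.012, 0, 0, 0, 0.03], [0, 0, 0, 0, 0, 0, 0.03]]
  ]
}}

```text
time: 40.25
tcp_pos: [0.6494, -0.1242, 0.1107]
orientation: [3.141, 0.001, 0.241]
contact_force: [-0.3, 0.7, -1.6]
gripper_width: 0.0444
```

>>> {"fn": "send_rows", "kwargs": {
  "increments": [
    [[0, 0, 0.012, 0, 0, 0, 0.03], [0, 0, 0.012, 0, 0, 0, 0.03], [0, 0, 0.012, 0, 0, 0, 0.03], [0, 0, 0, 0, 0, 0, 0.03]]
  ]
}}

```text
time: 40.75
tcp_pos: [0.6494, -0.1242, 0.0748]
orientation: [3.141, 0.001, 0.241]
contact_force: [0.1, -1.0, -1.7]
gripper_width: 0.0444
```

>>> {"fn": "send_rows", "kwargs": {
  "increments": [
    [[0, 0, 0.006, 0, 0, 0, 0.03], [0, 0, 0, 0, 0, 0, 0.03]]
  ]
}}

```text
time: 41.0
tcp_pos: [0.6502, -0.1244, 0.0702]
orientation: [3.14, -0.001, 0.241]
contact_force: [0.1, 0.1, -1.9]
gripper_width: 0.0444
```

>>> {"fn": "send_rows", "kwargs": {
  "increments": [
    [[0, 0, 0.003, 0, 0, 0, 0.03], [0, 0, 0, 0, 0, 0, 0.03]]
  ]
}}

```text
time: 41.25
tcp_pos: [0.6502, -0.1245, 0.0674]
orientation: [3.14, -0.001, 0.241]
contact_force: [0.8, 0.8, -1.3]
gripper_width: 0.0447
```

>>> {"fn": "send_rows", "kwargs": {
  "increments": [
    [[0, 0, 0.002, 0, 0, 0, 0.03], [0, 0, 0, 0, 0, 0, 0.03]]
  ]
}}

```text
time: 41.5
tcp_pos: [0.6502, -0.1245, 0.0653]
orientation: [3.14, -0.001, 0.241]
contact_force: [-0.2, 0.4, -1.3]
gripper_width: 0.0443
```

>>> {"fn": "send_rows", "kwargs": {
  "increments": [
    [[0, 0, 0.0015, 0, 0, 0, 0.03], [0, 0, 0, 0, 0, 0, 0.03]]
  ]
}}

```text
time: 41.75
tcp_pos: [0.6505, -0.1246, 0.0643]
orientation: [3.14, -0.002, 0.241]
contact_force: [-0.4, -0.7, 1.5]
gripper_width: 0.0443
```

>>> {"fn": "send_rows", "kwargs": {
  "increments": [
    [[0, 0, 0.001, 0, 0, 0, 0.03], [0, 0, 0, 0, 0, 0, 0.03]]
  ]
}}

```text
time: 42.0
tcp_pos: [0.6508, -0.1245, 0.0643]
orientation: [3.139, -0.003, 0.241]
contact_force: [-2.0, 0.8, 7.2]
gripper_width: 0.0444
```

>>> {"fn": "send_rows", "kwargs": {
  "increments": [
    [[0, 0, -0.001, 0, 0, 0, 0.03], [0, 0, 0, 0, 0, 0, 0.06], [0, 0, 0, 0, 0, 0, 0.0854], [0, 0, 0, 0, 0, 0, 0.0854], [0, 0, 0, 0, 0, 0, 0.0854], [0, 0, -0.04, 0, 0, 0, 0.0854], [0, 0, -0.055, 0, 0, 0, 0.0854], [0, 0, -0.055, 0, 0, 0, 0.0854]]
  ]
}}

```text
time: 43.0
tcp_pos: [0.6499, -0.1242, 0.2154]
orientation: [3.14, -0.001, 0.241]
contact_force: [0.5, 0.1, -0.6]
gripper_width: 0.0856
```

>>> {"fn": "send_rows", "kwargs": {
  "increments": [
    [[-0.05, 0, -0.01, 0, 0, 0, 0.0854], [-0.05, 0, -0.01, 0, 0, 0, 0.0854], [-0.05, 0, -0.01, 0, 0, 0, 0.0854], [-0.05, 0, 0, 0, 0, 0, 0.0854], [-0.03, 0, 0, 0, 0, 0, 0.0854], [0, 0, 0, 0, 0, 0, 0.0854], [0, 0, 0, 0, 0, 0, 0.0854]]
  ]
}}

```text
time: 43.88
tcp_pos: [0.4274, -0.1792, 0.2439]
orientation: [3.139, -0.002, 0.241]
contact_force: [-0.2, 0.0, -0.8]
gripper_width: 0.0854
```

```bash
python3 - <<'E'
from h import *
s=r.state();print(s["time"],s["tcp_pos"].round(3),s["contact_force"].round(1))
im=imaging.read_camera("top");side=imaging.read_camera("side")
cv2.imwrite("pics/Tend.png",im[:,:,::-1]);cv2.imwrite("pics/Send.png",side[:,:,::-1])
for nm,o,yaw,h,W,T in(("wide",[.6347,.1222],-5.2,.135,.058,.044),("narrow",[.6491,-.1247],13.9,.105,.046,.032)):
    c,sn=np.cos(np.radians(yaw)),np.sin(np.radians(yaw))
    u,v=w2px("top",[*o,h]).round().astype(int)
    m=np.zeros(im.shape[:2],np.uint8);m[v-22:v+23,u-22:u+23]=(im[v-22:v+23,u-22:u+23].min(2)>185)*255
    m=cv2.morphologyEx(m,cv2.MORPH_CLOSE,np.ones((3,3)));n,l,st,ce=cv2.connectedComponentsWithStats(m)
    k=1+np.argmax(st[1:,4]);pts=np.argwhere(l==k)[:,::-1].astype(np.float32)
    box=cv2.minAreaRect(pts);w=px2w("top",*box[0],h);d=w[:2]-o
    print(nm,"area",st[k,4],"rect",np.round(box[1],1),"top centre offset rack x,y mm",((c*d[0]+sn*d[1])*1e3).round(1),((-sn*d[0]+c*d[1])*1e3).round(1))
E
```

```text
43.875 [ 0.427 -0.179  0.244] [-0.2  0.  -0.8]
wide area 205 rect [21.8 15.6] top centre offset rack x,y mm -2.4 -5.0
narrow area 101 rect [10.7 16.4] top centre offset rack x,y mm 3.1 -1.3
```

```bash
python3 -c "
from bench import sign_off
print(sign_off())"
```

```text
the job is handed in; nothing more can be done
None
```

I stood both tins upright, cap up, in their own racks, let go of them, moved the arm clear and handed the job in at about 44 s of the 72 s allowed.

**How:** I gripped each tin tilted where it lay and turned it 90° to stand it on the counter. I then gripped it again from above and lowered it between the hoops until I felt the rack's floor.

**Last checks:**

| Tin | TCP height at floor contact (predicted / measured) | Top centre from slot centre across (x) | Top centre from slot centre along (y) |
|---|---|---|---|
| Thick | 95.9 / 96.5 mm | −2.4 mm | −5.0 mm |
| Thin | 64.3 / 64.3 mm | +3.1 mm | −1.3 mm |

- **Force and contact:** during the insertions and the final lowering I read no more than about 10 N, and nothing pushed back against the hoops. The readings come only at the end of each call. The gripper was open and clear of everything at the end.
- **Not checked directly:** I took the final offsets from the top camera by code, because I had used all 12 picture views. I did not measure the tins' tilt again after release, and I did not compare the other objects with their starting positions.

**What disagreed:**
- **Thick tin, centring:** my attempt to centre it by gripping its thickness apparently only tipped it, so it sat 6–8 mm off in the grip from above. I corrected this from the side picture before lowering it.
- **Thick tin, standing:** it touched the counter about 6 mm lower than I had calculated.
- **Thin tin:** the first grip read 41 mm instead of the roughly 44 mm I expected, and the second grip read 44 mm.

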